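# Clamp a flanged pipe fitting in the vise, flange down

### The arm

A 7-joint arm with a two-finger parallel gripper is mounted at the origin on the work surface. World frame = base frame: x ahead of the robot, y to its left, z up, the work surface at z = 0. Lengths are in mm, angles in degrees, forces in N, time in s.
With the tool pointing down it reaches from about 425 to 800 mm from the base axis. Payload 8.3 kg.
Tool frame: the origin (TCP) lies on the centre line of the jaws, within the pads' length; the fingertips stand manip.tip_extent ahead of it and the grasp point (between the pads) lies 6 mm ahead of it (manip.tip_extent is the distance from the TCP to the fingertips, in mm); z points along the fingers, y is the line along which they close (so a half turn about z gives the same grasp; the last joint's range is limited). The gripper opens to 85 mm and grips with 20 to 120 N. Pads are 22 mm wide; open, the fingers measure 114 mm over their backs; the gripper's body (76 mm by 85 mm) begins 54 mm behind the grasp point. The pads swing forward as they close: fully open they stand 13 mm farther back than shut.
Start: joints at [63.604, 21.967, 0.94, 78.501, -0.361, 79.538, -2.664], TCP at [242.153, -576.166, 256.279] pointing down, gripper open.
Joint ranges: [-169.22, 169.22], [-14.56, 117.87], [-87.37, 89.26], [10.42, 133.3], [-82.24, 262.24], [0.94, 117.77], [-172.7, 172.7]. Speed limits (degrees/s): [136.94, 136.94, 172.46, 172.46, 180, 180, 180].

### API

Orientations are given as [roll, pitch, yaw] about the fixed x, y, z axes, in that order (R = Rz(yaw) Ry(pitch) Rx(roll)).
In Python, from plant import manip gives the robot as it stands.
- The arm moves only by the shell command python3 -m crank 'ROWS' [FORCE]. ROWS is JSON, a list of rows, each an object of numbers: "x", "y", "z": the shift along the tool's x, y, z in mm; "ax", "ay", "az": the turn, a rotation vector about the tool's x, y, z in degrees; "hand": the opening, from -1 (shut) to 1 (fully open). A call has 1 to 5 rows; each row is the pose to reach, as a shift and turn from the pose commanded when the call began, along the tool's axes at that moment; what a row does not reach only later rows make up. A row lasts 1/8 s, in which the tool goes at most 62.5 mm and 10.7 degrees, less where a joint would pass 70% of its speed; a pose out of reach is approached as far as the arm can. A call with a gripper value outside its range is refused whole. The fingers move at their own pace and stop on an object; FORCE is the grip in N (left out, the last holds). Time passes only in rows, so rows that repeat a pose let the fingers close. It gives the time, the measured TCP pose, the force, the opening and the grip force at its end, in the units of the state.
- manip.read_state(): the state, without advancing time (a new reading comes with each control period).
- manip.capture(name): name is "scene" or "top" or "wrist"; returns a dict with "frame" (420x560x3 uint8, blue, green, red), "z_map" (420x560 float32, mm along the optical axis (not along the pixel's ray), 0 where there is no reading), "camera_matrix" (3x3 intrinsics, pixels), "dist" ([k1, k2, p1, p2, k3] as OpenCV has them; the pictures are not rectified), "position" and "attitude" of the camera in the world. Camera axes: x right, y up, looking along -z (the intrinsics and any distortion apply to the point x, -y, -z); pixel columns grow to the right and rows downward; lengths in mm; the calibration is good to about 2 mm. A picture is of the moment at which its call begins.
- manip.hand_in(): hands the job in; it is judged then, once.
Trained networks look in a picture, given as the dict that the camera call returned (one of the last four; its "shot" number tells which), for a name from the list of things; names that differ only in an ending like _2 or _b are one class to them, and where a whole thing is asked for, a point or a joint stands for the part that bears it (a point fixed in the world has none). Each returns a list of dicts, best first, with "conf" (0 to 1); they miss things now and then, are a little off and sometimes report something else, mostly with a low value. They report only what shows in the picture. A call takes as long as a camera call. They do not tell look-alikes from the thing itself.
- manip.find_in(picture, query): "extent" ([left, top, width, height] in pixels, round what is visible of it).
The state is a dict: "t": time; "joint_positions": joint angles; "qd": joint speeds; "joint_torque": joint torques, N m; "tcp_pos": TCP position; "tool_rot": TCP orientation; "contact_force": force on the tool from outside, world axes, zero at the start; "moment": the same for the moment, N m; "finger_gap": opening from 0.0 (shut) to 1.0 (fully open); "gripper_force": force on a finger pad.
Only numpy, scipy, OpenCV 4.12 (cv2) and the standard library are available. Lean on these libraries where they do the work, as an engineer would, in place of code of your own. Each camera call takes 0.05 s, during which the arm holds its last target. There are 200 camera calls.

### The job

Take the green flanged pipe fitting from the yellow cradle and set it (do not drop it) flange down, spout up, flat in the round pocket of the blue vise, and let go of it. Then wind the red-handled crank clockwise, seen from the crank's end, until the vise jaw has closed on the flange and holds the fitting tight. Leave the spray can, the grey coupling and the carton where they are.

Things in the scene. Friction and masses are not known exactly. Their poses are not given: they have to be found in the camera images.
- fitting: loose green plastic pipe fitting, 0.22 kg: round flange 76 mm in diameter, 16 mm thick, with a coaxial round spout 44 mm in diameter standing 60 mm out of it. Origin: centre of the flange's flat outer face. Its z axis runs from that face to the spout's free end (flange z 0 to 16 mm, spout 16 to 76 mm). It starts lying level on its side in the cradle, z horizontal.
- cradle: fixed dark plate 130 x 90 x 8 mm with two yellow V uprights under the fitting's spout (axis 62 mm above the table). Origin on the table under the middle of the spout, whose free end points to the cradle's -x; the flange hangs free at +x. Uprights at x = 19 to 27 and -25 to -15 mm, 46 mm wide, top 15 mm below the axis: the spout's sides are free for fingers.
- pocket (a point): centre of the floor of the blue vise's round pocket, 70 mm above the table. Pocket 82 mm in diameter, 6 mm deep, in a steel plate 100 x 100 mm. Axes are the vise's: z up, y along the screw from fixed jaw to crank. Fixed jaw: face at y = -39.5 mm, top 16 mm above this point. Vise fixed: y = -89 to 126, x = -60 to 60 mm, feet 12 mm high to x = +-92; end plate at y = 112 to 126, 74 mm high.
- vise_jaw: moving jaw, a steel slab 90 mm (x) by 40 mm (y), 77 to 87 mm above the table. Its axes are the vise's; its clamping face looks to -y and lies 60 mm in +y of its origin, 82 mm above it. Fully open, that face is 60 mm from the pocket's centre; closing moves it to -y.
- crank (a joint): crank angle (rad). 0: arm straight up, jaw open. Grows as it is wound clockwise seen from the crank's end (looking along the vise's -y): the handle goes from the top to the vise's -x side, down and round. The jaw closes 16 mm a turn (2.546 mm/rad). Starts at 0 to 2.5, meets a seated fitting at about 8 to 9.5, stop at 11.5. Turns stiffly (about 3 N at the handle), stays where left.
- crank_knob (a point): middle of the red crank handle, a freely spinning bar 12 mm in diameter, 38 mm long, parallel to the vise's y. It runs in an upright circle of radius 36 mm about the screw axis, 60 mm above the table; the circle lies 166 mm in +y of the pocket's centre. The crank arm's face is 19 mm from this point, on the vise side. Nothing stands under or beyond the handle.
- spray_can: bystander: upright can with an orange label, 54 mm in diameter, 150 mm high; origin at the centre of its underside
- coupling: bystander: grey upright tube, 60 mm in diameter, 60 mm high; origin at the centre of its underside
- carton: bystander: open cardboard box 120 (x) x 140 (y) x 70 mm with fittings; origin at the centre of its underside
Not all that is in view belongs to the job. There is more than one size of the fitting; the one meant has the size given above.

How it is judged:
By the outcome, as a careful person would: the job done as asked, in the order asked, and still so for the second after the job is handed in, with the robot touching nothing.
It also fails if it takes over 62 s, if anything falls off the work surface, if the arm or the gripper's body presses on something with over 40 N, if the wrist force passes 120 N, or if a joint passes its speed limit or range.

## Working session

There is one attempt and no reset: what is moved stays moved. The work goes in short steps, Python scripts to look and compute and a shell command to move; the robot and the scene stay as the last step left them, time stands still between calls to the robot, and variables do not carry over. Pictures are saved under pics/ and viewed, at most 10 in all, crops included, and the job is handed in when it is done.

```bash
ls; mkdir -p pics; cat > h.py <<'E'
import numpy as np, cv2
from plant import manip
from scipy.spatial.transform import Rotation as R
def rot(a): return R.from_euler('xyz',a,degrees=True).as_matrix()
def att(p):
    a=np.array(p['attitude'],float)
    return a if a.shape==(3,3) else rot(a)
def cloud(p):
    z=p['z_map']; h,w=z.shape
    u,v=np.meshgrid(np.arange(w),np.arange(h))
    n=cv2.undistortPoints(np.stack([u,v],-1).reshape(-1,1,2).astype(np.float64),p['camera_matrix'],np.array(p['dist'],float)).reshape(h,w,2)
    c=np.stack([n[...,0]*z,-n[...,1]*z,-z],-1)
    W=c@att(p).T+np.array(p['position']); W[z==0]=np.nan
    return W
E
python3 - <<'E'
from h import *
print(manip.tip_extent, manip.read_state())
for n in ["scene","top"]:
    p=manip.capture(n); print(n,p['position'],p['attitude'],p['dist'])
    cv2.imwrite(f'pics/{n}0.png',p['frame'])
    W=cloud(p)
    np.save(f'{n}.npy',W)
    for q in ["fitting","cradle","pocket","vise_jaw","crank","crank_knob","spray_can","coupling","carton"]:
        for r in manip.find_in(p,q)[:3]:
            l,t,w,h=r['extent']; c=W[int(min(t+h/2,419)),int(min(l+w/2,559))]
            print(n,q,round(r['conf'],2),np.round(r['extent']),np.round(c))
E
```

```text
pics
25.0 {'t': 0.0, 'joint_positions': array([63.60579314, 22.01559271,  0.93808013, 78.56294352, -0.36121848,
       79.53583158, -2.66466447]), 'qd': array([-0.10369792,  0.03537115,  0.03072452, -0.06844636,  0.00678882,
        0.00446679,  0.04596656]), 'joint_torque': array([ 1.30922479e-03, -6.27600217e+01,  8.44728816e-01, -3.71825552e+01,
        1.65649247e-02,  1.40950328e-02,  1.43978184e-05]), 'tcp_pos': array([ 241.96010483, -575.77281341,  255.2621572 ]), 'tool_rot': array([-1.79888463e+02,  1.73896104e-03,  2.27935628e+01]), 'contact_force': array([0.25130375, 0.49006247, 0.39111465]), 'moment': array([-0.01351632, -0.07089004,  0.01309057]), 'gripper_force': 0.0, 'finger_gap': 1.0009829852164531}
scene [1192.29456768  556.81512976  682.79164448] [ 52.87249259  -1.32733905 135.07229939] [-0.02460376  0.          0.          0.          0.        ]
scene fitting 0.82 [209. 152.  31.  37.] [ 584. -232.   82.]
scene fitting 0.68 [256. 135.  36.  50.] [ 427. -210.   60.]
scene fitting 0.67 [163. 199.  35.  63.] [813. -96.  91.]
scene cradle 0.6 [202. 178.  44.  30.] [ 58
[... 444 characters left out ...]
.87472177 815.67647698] [  8.47955225   0.25490228 -91.19782239] [-0.08021903  0.          0.          0.          0.        ]
top fitting 0.86 [358. 120.  58.  52.] [ 693. -214.  102.]
top fitting 0.81 [390. 195.  46.  35.] [ 564. -262.   82.]
top cradle 0.57 [371. 190.  66.  53.] [ 554. -239.   97.]
top pocket 0.85 [137. 200. 148.  91.] [508. 133.  74.]
top vise_jaw 0.79 [178. 224.  28.  51.] [500. 169.  87.]
top crank 0.63 [139. 246.  44.  26.] [482. 230.  85.]
top crank_knob 0.67 [138. 261.  21.  11.] [469. 250.  95.]
top spray_can 0.76 [322.  76.  34.  54.] [ 768. -118.  137.]
top coupling 0.88 [263.  89.  29.  38.] [819.   1.  -2.]
top carton 0.73 [120.  96.  83.  74.] [744. 244.  61.]
```

View pics/top0.png

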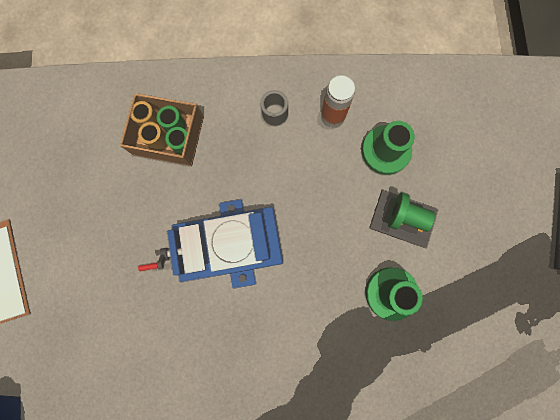

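View pics/scene0.png

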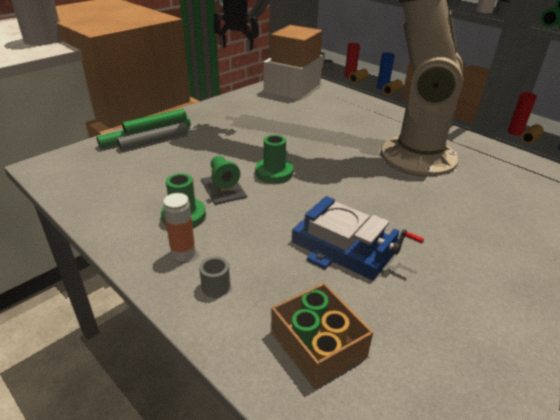

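The top view shows the target lying in the dark cradle at about (412,213), spout end towards (435,217) and flange at about (395,210). The vise pocket is at (233,241), the jaw at (190,248) and the red handle at (148,267). The two upright green fittings at (388,148) and (395,293) are decoys.

```bash
python3 - <<'E'
from h import *
for n in ["top","scene"]:
    W=np.load(n+'.npy'); f=cv2.imread(f'pics/{n}0.png'); hsv=cv2.cvtColor(f,cv2.COLOR_BGR2HSV)
    g=(hsv[...,0]>45)&(hsv[...,0]<85)&(hsv[...,1]>100)
    m=g&(np.hypot(W[...,0]-570,W[...,1]+235)<75)&(W[...,2]>20)
    P=W[m]; print(n,len(P),P.min(0),P.max(0))
    # cylinder fit
    from scipy.optimize import least_squares
    for yaw0 in [90,70,110]:
        def res(q):
            a=np.radians(q[2]); d=np.array([np.cos(a),np.sin(a)])
            s=(P[:,:2]-q[:2])@d; r=(P[:,:2]-q[:2])@np.array([-d[1],d[0]])
            rr=np.hypot(r,P[:,2]-q[3]); 
            # distance to union of 2 cylinders; origin at spout middle; spout s -30..30; flange 30..46
            def cyl(lo,hi,Rr):
                dx=rr-Rr; ds=np.maximum(lo-s,s-hi)
                return np.where((dx>0)&(ds>0),np.hypot(dx,ds),np.maximum(dx,ds))
            return np.minimum(cyl(-30,30,22),cyl(30,46,38))
        o=least_squares(res,[570,-240,yaw0,62],loss='soft_l1',f_scale=2); print(n,np.round(o.x,1),o.cost, np.median(abs(o.fun)))
    # heights
    reg=(abs(W[...,0]-500)<130)&(abs(W[...,1]-160)<160)
    red=((hsv[...,0]<8)|(hsv[...,0]>172))&(hsv[...,1]>150)&reg
    Q=W[red&(W[...,2]>10)]; print('red',len(Q),Q.mean(0),Q.min(0),Q.max(0))
    wh=(hsv[...,1]<70)&(hsv[...,2]>120)&reg
    for lo,hi in [(83,91),(73,79.5),(66,72.5)]:
        k=(wh&(W[...,2]>lo)&(W[...,2]<hi)).astype(np.uint8)
        c=max(cv2.findContours(k,0,2)[0],key=cv2.contourArea)
        mk=np.zeros_like(k); cv2.drawContours(mk,[c],-1,1,-1); mk&=k
        Q=W[mk>0]; print(lo,hi,len(Q),Q.mean(0),cv2.minAreaRect(Q[:,:2].astype(np.float32)))
E
```

```text
top 860 [ 528.14032452 -306.8061719    61.68105888] [ 601.94181528 -221.99019879  101.59173067]
top [ 557.  -277.2   69.1   61.4] 405.1147817864001 0.6451012051849361
top [ 557.  -277.2   69.1   61.4] 405.114781784395 0.6451021962915853
top [ 557.  -277.2   69.1   61.4] 405.1147817863997 0.6451012052697482
red 97 [468.07129081 252.07478469  93.87272949] [461.70899917 234.71386458  88.2299459 ] [474.75253292 269.52293289  97.11787653]
83 91 955 [501.61754249 169.20511135  86.3017779 ] ((501.9818420410156, 169.59567260742188), (89.96275329589844, 40.26447296142578), 9.122520446777344)
73 79.5 953 [512.13569114 104.03916675  75.39604883] ((514.7504272460938, 92.66986083984375), (100.75855255126953, 99.16494750976562), 9.571189880371094)
66 72.5 1321 [514.90440809  92.52855361  69.35782591] ((515.5978393554688, 92.79735565185547), (79.34709167480469, 82.4267349243164), 89.02669525146484)
scene 315 [ 537.68488512 -302.10840618   26.78448795] [ 611.80506456 -219.81762143   99.53175452]
scene [ 578.8 -266.    73.9   69.2] 1366.026303282314 2.209653847331243
scene [ 561.2 -275.7   69.5   60.1] 261.57228803202713 0.9277865221162109
scene [ 578.8 -266.    74.    69.4] 1366.0873262250984 2.167598550120445
red 78 [474.82374946 254.29612058  92.50541566] [466.41417552 233.62374689  87.57151582] [481.38827505 273.13481063  95.70628058]
83 91 481 [508.49838355 171.99293898  85.62169663] ((506.9588623046875, 171.37069702148438), (90.79779815673828, 40.951385498046875), 9.226351737976074)
73 79.5 435 [517.53570152 105.44570688  74.79933471] ((518.5000610351562, 98.34162902832031), (101.9863052368164, 91.73909759521484), 9.465790748596191)
66 72.5 593 [515.0596723   91.25882997  68.67674619] ((515.1675415039062, 92.43473815917969), (79.7436294555664, 80.4192886352539), 1.276836633682251)
```

```bash
cat >> h.py <<'E'
def unit(v): v=np.array(v,float); return v/np.linalg.norm(v)
def tool(z,y):  # tool rotation with z dir, y as near as can be
    z=unit(z); y=np.array(y,float); y=unit(y-z*(y@z)); return np.stack([np.cross(y,z),y,z],1)
def delta(grasp,Rt,back=0,s=None):
    s=s or manip.read_state(); Rc=rot(s['tool_rot']); tcp=np.array(grasp)-(6+back)*Rt[:,2]
    d=Rc.T@(tcp-s['tcp_pos']); r=R.from_matrix(Rc.T@Rt).as_rotvec(degrees=True)
    return np.round(d,1).tolist(),np.round(r,1).tolist()
def dirn(yaw): a=np.radians(yaw); return np.array([np.cos(a),np.sin(a),0])
UP=np.array([0,0,1.])
def cradle_tool(th=40,yaw=69.2): 
    t=np.radians(th); return tool(-UP*np.cos(t)+dirn(yaw)*np.sin(t),dirn(yaw-90))
E
python3 - <<'E'
from h import *
print([a for a in dir(manip) if a[0]!='_'])
f=dirn(69.2); G=np.array([558,-277,62])-5*f+5*UP
print(G,delta(G,cradle_tool(),110))
E
```

```text
['IKError', 'capture', 'find_in', 'hand_in', 'read_state', 'tip_extent']
[ 556.22446519 -281.67412838   67.        ] ([352.2, -95.8, 100.4], [16.2, 37.7, -44.5])
```

```bash
cat > st.py <<'E'
from h import *
import json,sys
def log():
    s=manip.read_state(); open('log.txt','a').write(json.dumps([list(map(float,s['joint_positions'])),list(map(float,s['tcp_pos'])),list(map(float,s['tool_rot']))])+'\n')
    return s
s=log(); print(round(s['t'],2),'q',np.round(s['joint_positions'],1),'p',np.round(s['tcp_pos'],1),'rpy',np.round(s['tool_rot'],1),'F',np.round(s['contact_force'],1),'gap',round(s['finger_gap'],3),'gf',round(s['gripper_force'],1))
E
python3 st.py
python3 -m crank '[{"x":60,"y":-16,"z":-20,"ax":3,"ay":7,"az":-8},{"x":120,"y":-32,"z":-20,"ax":6,"ay":14,"az":-16},{"x":180,"y":-48,"z":-10,"ax":9,"ay":21,"az":-24},{"x":240,"y":-64,"z":0,"ax":12,"ay":28,"az":-32},{"x":300,"y":-80,"z":30,"ax":14,"ay":34,"az":-40}]'
python3 st.py
python3 - <<'E'
from h import *
f=dirn(69.2); G=np.array([558,-277,62])-5*f+5*UP
print(G,delta(G,cradle_tool(),110))
E
```

```text
1.0 q [63.6 22.   0.9 78.5 -0.4 79.5 -2.7] p [ 242.1 -576.2  256.3] rpy [-180.    -0.    22.8] F [ 0.3 -0.8  0.4] gap 0.999 gf 0.0
1.0 q [63.6 22.   0.9 78.5 -0.4 79.5 -2.7] p [ 242.1 -576.2  256.3] rpy [-180.    -0.    22.8] F [ 0.3 -0.8  0.4] gap 0.999 gf 0.0
[ 556.22446519 -281.67412838   67.        ] ([352.2, -95.8, 100.4], [16.2, 37.7, -44.5])invalid input at $[0]: expected keys x, y, z, ax, ay, az, hand
```

```bash

python3 -m crank '[{"x":60,"y":-16,"z":-20,"ax":3,"ay":7,"az":-8,"hand":1},{"x":120,"y":-32,"z":-20,"ax":6,"ay":14,"az":-16,"hand":1},{"x":180,"y":-48,"z":-10,"ax":9,"ay":21,"az":-24,"hand":1},{"x":240,"y":-64,"z":0,"ax":12,"ay":28,"az":-32,"hand":1},{"x":300,"y":-80,"z":30,"ax":14,"ay":34,"az":-40,"hand":1}]' 40
python3 st.py
python3 - <<'E'
from h import *
f=dirn(69.2); G=np.array([558,-277,62])-5*f+5*UP
print(G,delta(G,cradle_tool(),110))
E
```

```text
t: 1.62
tcp_pos: [482.7, -391.1, 231.6]
tool_rot: [-178.9, -35.7, 63.6]
contact_force: [0.2, -1.0, -0.1]
finger_gap: 1.001
gripper_force: 0.0
1.62 q [ 62.1  34.6 -15.9  71.9 -23.6  89.8  25. ] p [ 482.7 -391.1  231.6] rpy [-178.9  -35.7   63.6] F [ 0.2 -1.  -0.1] gap 1.001 gf 0.0
[ 556.22446519 -281.67412838   67.        ] ([1.6, 26.2, 94.0], [2.4, 4.2, -4.5])
```

```bash

python3 -m crank '[{"x":1,"y":13,"z":20,"ax":1,"ay":2,"az":-2,"hand":1},{"x":2,"y":26,"z":40,"ax":2.4,"ay":4.2,"az":-4.5,"hand":1},{"x":2,"y":26,"z":40,"ax":2.4,"ay":4.2,"az":-4.5,"hand":1}]' 40
python3 st.py
python3 - <<'E'
from h import *
import json
p=manip.capture("wrist"); cv2.imwrite('pics/w1.png',p['frame']); W=cloud(p)
hsv=cv2.cvtColor(p['frame'],cv2.COLOR_BGR2HSV)
g=(hsv[...,0]>45)&(hsv[...,0]<85)&(hsv[...,1]>100)
P=W[g&(np.hypot(W[...,0]-560,W[...,1]+270)<90)&(W[...,2]>15)]; P=P[::max(1,len(P)//3000)]
from scipy.optimize import least_squares
def res(q):
    d=dirn(q[2])[:2]; s=(P[:,:2]-q[:2])@d; r=(P[:,:2]-q[:2])@np.array([-d[1],d[0]]); rr=np.hypot(r,P[:,2]-q[3])
    def cyl(lo,hi,Rr):
        dx=rr-Rr; ds=np.maximum(lo-s,s-hi); return np.where((dx>0)&(ds>0),np.hypot(dx,ds),np.maximum(dx,ds))
    return np.minimum(cyl(-30,30,22),cyl(30,46,38))
o=least_squares(res,[558,-277,69,62],loss='soft_l1',f_scale=2); print(len(P),np.round(o.x,1),np.median(abs(o.fun)))
# FK fit
L=[json.loads(l) for l in open('log.txt')]
def fk(q,k):
    by,H,L1,a,L2,b,Lt,ty=k
    Rr=R.from_euler('z',by,degrees=True); pz=lambda v:np.array([0,0,v]); 
    p=pz(H); M=Rr*R.from_euler('ZYZ',[q[0],q[1],q[2]],degrees=True); p=p+M.apply([a,0,L1])
    M=M*R.from_euler('YZ',[q[3],q[4]],degrees=True); p=p+M.apply([b,0,L2])
    M=M*R.from_euler('YZ',[q[5],q[6]+ty],degrees=True); return p+M.apply([0,0,Lt]),M
def e(k):
    o=[]
    for q,p,r in L:
        pp,M=fk(q,k); o+=list(pp-p)+list((M.inv()*R.from_euler('xyz',r,degrees=True)).as_rotvec()*300)
    return np.array(o)
o=least_squares(e,[-131,360,420,0,400,0,300,0]); print(np.round(o.x,2),np.abs(o.fun).max())
E
```

```text
t: 2.0
tcp_pos: [515.1, -378.8, 195.9]
tool_rot: [-179.3, -40.0, 68.7]
contact_force: [-0.2, 0.9, -0.6]
finger_gap: 1.002
gripper_force: 0.0
2.0 q [ 60.5  41.  -17.5  68.4 -24.3  90.4  28.1] p [ 515.1 -378.8  195.9] rpy [-179.3  -40.    68.7] F [-0.2  0.9 -0.6] gap 1.002 gf 0.0
3064 [ 558.2 -275.7   69.2   63.5] 0.29685435495319723
[ -137.98    28.65  -960.2   -690.6   1268.02 -2061.1    931.34    37.84] 285.5473610327942
```

View pics/w1.png

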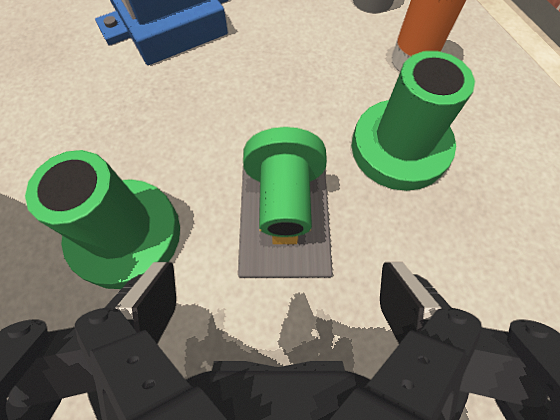

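```bash
cat > fk.py <<'E'
from h import *
import json,itertools
from scipy.optimize import least_squares
L=[json.loads(l) for l in open('log.txt')]
def fk(q,k,s):
    by,H,L1,a,L2,b,Lt,ty=k; q=np.array(q)*s
    M=R.from_euler('ZYZ',[q[0]+by,q[1],q[2]],degrees=True); p=np.array([0,0,H])+M.apply([a,0,L1])
    M=M*R.from_euler('YZ',[q[3],q[4]],degrees=True); p=p+M.apply([b,0,L2])
    M=M*R.from_euler('YZ',[q[5],q[6]+ty],degrees=True); return p+M.apply([0,0,Lt]),M
def err(k,s):
    o=[]
    for q,p,r in L:
        pp,M=fk(q,k,s); o+=list(pp-p)+list((M.inv()*R.from_euler('xyz',r,degrees=True)).as_rotvec()*300)
    return np.array(o+list(0.01*(np.array(k)[[2,3,4,5]]-[420,0,400,0])))
if __name__=='__main__':
    out=[]
    for z in itertools.product([1,-1],repeat=4):
      for y in itertools.product([1,-1],repeat=2):
       for b0 in (0,90,180,270):
        s=np.array([z[0],1,z[1],y[0],z[2],y[1],z[3]])
        o=least_squares(err,[b0,350,420,0,400,0,300,0],args=(s,),max_nfev=60); out.append((o.cost,s.tolist(),np.round(o.x,1).tolist(),abs(o.fun).max()))
    for r in sorted(out,key=lambda r:r[0])[:4]: print(r)
E
python3 fk.py
python3 - <<'E'
from h import *
f=dirn(69.2); G=np.array([558.2,-275.7,62.5])-5*f+5*UP
print(G,delta(G,cradle_tool(),0))
E
```

```text
(np.float64(86.0821558290479), [-1, 1, -1, 1, -1, 1, -1], [-2.7, 255.0, 449.0, 27.4, 429.7, -49.9, 375.9, 87.6], np.float64(8.978826813085165))
(np.float64(86.08215582905743), [-1, 1, -1, 1, -1, 1, -1], [357.3, 255.0, 449.0, 27.4, 429.7, -49.9, 375.9, 87.6], np.float64(8.978826442185952))
(np.float64(86.0821558290637), [-1, 1, -1, 1, -1, 1, -1], [-2.7, 255.0, 449.0, 27.4, 429.7, -49.9, 375.9, 87.6], np.float64(8.978826539283313))
(np.float64(921.1247347722747), [1, 1, -1, 1, -1, 1, -1], [230.5, 452.2, 303.1, 137.6, 421.8, 169.9, 181.4, 86.1], np.float64(28.569986954009575))
[ 556.42446519 -280.37412838   67.5       ] ([-0.6, 4.3, 162.8], [-0.2, 0.1, -0.4])
```

```bash

python3 -m crank '[{"x":-0.6,"y":4.3,"z":50,"ax":0,"ay":0,"az":-0.4,"hand":1},{"x":-0.6,"y":4.3,"z":100,"ax":0,"ay":0,"az":-0.4,"hand":1},{"x":-0.6,"y":4.3,"z":145,"ax":0,"ay":0,"az":-0.4,"hand":1},{"x":-0.6,"y":4.3,"z":163,"ax":0,"ay":0,"az":-0.4,"hand":1},{"x":-0.6,"y":4.3,"z":163,"ax":0,"ay":0,"az":-0.4,"hand":0}]' 40
python3 st.py
python3 -m crank '[{"x":0,"y":0,"z":0,"ax":0,"ay":0,"az":0,"hand":-1},{"x":0,"y":0,"z":0,"ax":0,"ay":0,"az":0,"hand":-1},{"x":0,"y":0,"z":0,"ax":0,"ay":0,"az":0,"hand":-1},{"x":0,"y":0,"z":0,"ax":0,"ay":0,"az":0,"hand":-1}]' 40
python3 st.py
python3 - <<'E'
import re
s=open('fk.py').read()
s=s.replace("by,H,L1,a,L2,b,Lt,ty=k; q","H,L1,a,b0,L2,b,Lt,c,ty=k; by=0; q").replace("p=p+M.apply([b,0,L2])","p=p+M.apply([b,0,L2])").replace(
"M=M*R.from_euler('YZ',[q[3],q[4]]","M=M*R.from_euler('Y',q[3],degrees=True); p=p+M.apply([b0,0,0]); M=M*R.from_euler('Z',q[4]").replace("[q[3],q[4]],degrees","q[4],degrees").replace(
"M=M*R.from_euler('YZ',[q[5],q[6]+ty],degrees=True); return p+M.apply([0,0,Lt])","M=M*R.from_euler('Y',q[5],degrees=True); p=p+M.apply([c,0,0]); M=M*R.from_euler('Z',q[6]+ty,degrees=True); return p+M.apply([0,0,Lt])")
s=s.replace("0.01*(np.array(k)[[2,3,4,5]]-[420,0,400,0])","0.01*(np.array(k)[[1,2,3,4,5,7]]-[420,0,0,400,0,0])")
s=s[:s.index("if __name__")]+"""S=np.array([-1,1,-1,1,-1,1,-1])
o=least_squares(err,[255,430,0,0,430,0,380,0,90],args=(S,)); K=o.x
if __name__=='__main__': print(np.round(K,1),np.round(o.fun,1))
"""
open('fk.py','w').write(s)
E
python3 fk.py
```

```text
t: 2.68
tcp_pos: [555.2, -284.5, 73.5]
tool_rot: [-179.9, -39.8, 69.3]
contact_force: [-0.4, -0.9, 0.0]
finger_gap: 0.82
gripper_force: 0.0
2.67 q [ 55.6  43.2 -19.5  82.4 -25.4  72.1  30.2] p [ 555.2 -284.5   73.5] rpy [-179.9  -39.8   69.3] F [-0.4 -0.9  0. ] gap 0.82 gf 0.0
t: 3.18
tcp_pos: [555.5, -286.9, 74.6]
tool_rot: [179.9, -39.7, 69.3]
contact_force: [-4.1, -2.9, 5.5]
finger_gap: 0.501
gripper_force: 40.0
3.17 q [ 55.7  43.2 -19.5  82.2 -25.4  72.1  30.2] p [ 555.5 -286.9   74.6] rpy [179.9 -39.7  69.3] F [-4.1 -2.9  5.5] gap 0.501 gf 40.0
[255.4 396.7   1.2  15.5 467.3 -38.3 298.5  -9.7  90. ] [27.7 14.8  5.6 -0.  -0.  -0.  27.7 14.8  5.6 -0.  -0.  -0.   2.9  0.3
 -2.   0.  -0.  -0.   0.4  1.8 -1.2 -0.  -0.  -0.  -0.4  0.6 -4.1  0.
 -0.  -0.  -0.5  0.6 -4.   0.  -0.  -0.  -0.2  0.   0.2  0.7 -0.4 -0.1]
```

```bash
cat > fk.py <<'E'
from h import *
import json
L=[json.loads(l) for l in open('log.txt')]
S=np.array([-1,1,-1,1,-1,1,-1])
def frames(q):
    q=np.array(q)*S; M=R.identity(); o=[]
    for i,c in enumerate('ZYZYZYZ'):
        M=M*R.from_euler(c,q[i]+(90 if i==6 else 0),degrees=True); o.append(M.as_matrix())
    return o
def A(q):
    o=frames(q); return np.hstack([UP[:,None],o[2],o[3][:,:1],o[4],o[5][:,:2],o[6][:,2:]])
pri=np.array([365,0,0,395,0,0,0,385,0,0,300.]); w=np.array([.01,.03,.03,.01,.03,.03,.03,.01,.03,.03,.01])*.3
M=np.vstack([A(q) for q,_,_ in L]+[np.diag(w)]); b=np.concatenate([p for _,p,_ in L]+[w*pri])
V=np.linalg.lstsq(M,b,rcond=None)[0]
def fk(q): return A(q)@V, frames(q)[6]
if __name__=='__main__':
    print(np.round(V,1)); print([np.round(np.abs(fk(q)[0]-p).max(),1) for q,p,_ in L])
E
cat > plan.py <<'E'
from fk import *
from scipy.optimize import least_squares
lo=np.array([-169.22,-14.56,-87.37,10.42,-82.24,.94,-172.7])+3; hi=np.array([169.22,117.87,89.26,133.3,262.24,117.77,172.7])-3
def ik(p,Rt,q0,reg=.02):
    def f(q):
        pp,M=fk(q); return np.concatenate([(pp-p)/5,R.from_matrix(M.T@Rt).as_rotvec()*20,reg*(q-q0)])
    o=least_squares(f,np.clip(q0,lo+.1,hi-.1),bounds=(lo,hi)); return o.x,np.abs(o.fun[:6]).max()
E
python3 fk.py
cat > reach.py <<'E'
from plan import *
q0=manip.read_state()['joint_positions']
th=np.radians(40)
P=np.array([515,92.6,121])
for psi in range(-180,180,20):
    h=dirn(psi); z=h*np.cos(th)-UP*np.sin(th); x=-UP*np.cos(th)-h*np.sin(th); Rt=np.stack([x,np.cross(z,x),z],1)
    b=min((ik(P-8*z+30*UP,Rt,np.where(np.arange(7)==4,g,q0)) for g in (q0[4],60,150)),key=lambda r:r[1])
    print(psi,np.round(b[0]),round(b[1],2))
E
python3 reach.py
```

```text
[274.3  -2.  -41.9 461.7  35.3 -25.9   5.1 459.3  -3.4   5.1 354.5]
[np.float64(0.1), np.float64(0.1), np.float64(0.5), np.float64(0.6), np.float64(0.1), np.float64(0.1)]
-180 [ -9.  50.  -1.  61.  -8. 115. -99.] 1.3
-160 [-24.  51.  15.  61.  -4. 115. -79.] 1.35
-140 [-25.  50.   5.  62.  12. 115. -70.] 0.11
-120 [-26.  45.  -4.  71.  27. 109. -62.] 0.11
-100 [-13.  41. -32.  82.  47. 107. -61.] 0.1
-80 [-10.  35. -39.  95.  57.  99. -54.] 0.1
-60 [  8.  37. -65. 108.  73.  98. -49.] 0.09
-40 [ 20.  30. -75. 121.  80.  85. -40.] 0.08
-20 [ 17.   5. -57. 130.  72.  48. -22.] 0.75
0 [  9.  -2. -38. 130.  54.  31.  15.] 3.59
20 [ 32.  -4. -38. 130. -37.  24. 135.] 5.49
40 [ 85.  17. -84. 129. -42.  28. 170.] 2.35
60 [ 85.  38. -84. 124. -15.  34. 170.] 0.64
80 [  26.   21.  -13.  112.  -53.   64. -144.] 0.2
100 [  19.   30.   -7.   98.  -43.   79. -139.] 0.19
120 [  11.   38.   -3.   85.  -36.   93. -132.] 0.19
140 [   3.   45.    0.   73.  -28.  104. -123.] 0.18
160 [  -5.   50.    3.   63.  -21.  114. -111.] 0.16
```

```bash
cat > goal.py <<'E'
from h import *
import json,sys
def goal(hgt,psi=-110.8,off=(0,0)):
    Rg=rot([179.9,-39.7,69.3]); pg=np.array([555.5,-286.9,74.6]); f=dirn(69.2)
    # fitting at grasp
    Rf=np.stack([np.cross([-f[0],-f[1],0],[0,0,1])*0+UP, np.cross(-f,UP), -f],1); pf=np.array([558.2,-275.7,62])+46*f
    relR=Rg.T@Rf; relp=Rg.T@(pf-pg)
    h=dirn(psi); Rf2=np.stack([h*-1,np.cross(UP,-h),UP],1); pf2=np.array([515+off[0],92.6+off[1],70+hgt])
    Rt=Rf2@relR.T; return pf2-Rt@relp,Rt
if __name__=='__main__':
    p,Rt=goal(float(sys.argv[1]),*map(float,sys.argv[2:3])); s=manip.read_state(); Rc=rot(s['tool_rot'])
    print('tcp',np.round(p,1),'z',np.round(Rt[:,2],2)); d=Rc.T@(p-s['tcp_pos']); r=R.from_matrix(Rc.T@Rt).as_rotvec(degrees=True)
    print('delta',np.round(d,1),np.round(r,1),'up in tool',np.round(Rc[2],3))
E
python3 -m crank '[{"x":15,"y":0,"z":-18,"ax":0,"ay":0,"az":0,"hand":-1},{"x":35,"y":0,"z":-42,"ax":0,"ay":0,"az":0,"hand":-1},{"x":60,"y":0,"z":-72,"ax":0,"ay":0,"az":0,"hand":-1},{"x":80,"y":0,"z":-95,"ax":0,"ay":0,"az":0,"hand":-1}]' 60
python3 st.py; python3 goal.py 60
```

```text
t: 3.68
tcp_pos: [555.9, -284.2, 200.6]
tool_rot: [179.9, -39.8, 69.4]
contact_force: [-0.4, -0.0, -1.3]
finger_gap: 0.5
gripper_force: 60.9
3.67 q [ 55.8  35.4 -20.2  77.4 -26.5  82.7  23.8] p [ 555.9 -284.2  200.6] rpy [179.9 -39.8  69.4] F [-0.4 -0.  -1.3] gap 0.5 gf 60.9
tcp [520.8 103.9 187.4] z [-0.27 -0.72 -0.64]
delta [ 261.2 -169.9  234.4] [  0.1 -90.1   0. ] up in tool [ 0.64   0.002 -0.768]
```

```bash

python3 -m crank '[{"x":20,"y":-13,"z":18,"ax":0,"ay":-7,"az":0,"hand":-1},{"x":46,"y":-30,"z":41,"ax":0,"ay":-16,"az":0,"hand":-1},{"x":72,"y":-47,"z":64,"ax":0,"ay":-25,"az":0,"hand":-1},{"x":98,"y":-64,"z":87,"ax":0,"ay":-34,"az":0,"hand":-1},{"x":124,"y":-81,"z":111,"ax":0,"ay":-43,"az":0,"hand":-1}]' 60
python3 st.py; python3 goal.py 60
```

```text
t: 4.3
tcp_pos: [538.8, -98.6, 194.4]
tool_rot: [179.7, 3.4, 69.2]
contact_force: [0.7, 1.3, -2.6]
finger_gap: 0.495
gripper_force: 61.2
4.3 q [ 21.   16.2 -19.3  95.    9.1  70.7 -21.5] p [538.8 -98.6 194.4] rpy [179.7   3.4  69.2] F [ 0.7  1.3 -2.6] gap 0.495 gf 61.2
tcp [520.8 103.9 187.4] z [-0.27 -0.72 -0.64]
delta [183.  -88.6  -4.3] [  0.3 -46.9  -0.2] up in tool [-0.059  0.004 -0.998]
```

```bash

python3 -m crank '[{"x":36,"y":-18,"z":-8,"ax":0,"ay":-9,"az":0,"hand":-1},{"x":73,"y":-36,"z":-12,"ax":0,"ay":-19,"az":0,"hand":-1},{"x":110,"y":-54,"z":-12,"ax":0,"ay":-28,"az":0,"hand":-1},{"x":150,"y":-72,"z":-8,"ax":0,"ay":-38,"az":0,"hand":-1},{"x":183,"y":-89,"z":-4,"ax":0.3,"ay":-47,"az":-0.2,"hand":-1}]' 60
python3 st.py
python3 -m crank '[{"x":0,"y":0,"z":0,"ax":0,"ay":0,"az":0,"hand":-1},{"x":0,"y":0,"z":0,"ax":0,"ay":0,"az":0,"hand":-1}]' 60
python3 goal.py 20
cat > fitpose.py <<'E'
from h import *
from scipy.optimize import least_squares
import sys
# fit fitting (z-axis free) to green cloud from scene+top
def run(c,ax0=(0,0,1),views=("scene","top"),save=None):
    Ps=[]
    for n in views:
        p=manip.capture(n); W=cloud(p); hsv=cv2.cvtColor(p['frame'],cv2.COLOR_BGR2HSV)
        if save: cv2.imwrite(f'pics/{save}_{n}.png',p['frame'])
        g=(hsv[...,0]>45)&(hsv[...,0]<85)&(hsv[...,1]>100)
        P=W[g&(np.linalg.norm(W-np.array(c)-[0,0,38],axis=-1)<80)]; Ps.append(P)
        def res(q):
            d=unit([q[3],q[4],1]); v=P-q[:3]; s=v@d; rr=np.linalg.norm(v-s[:,None]*d,axis=1)
            def cyl(lo,hi,Rr):
                dx=rr-Rr; ds=np.maximum(lo-s,s-hi); return np.where((dx>0)&(ds>0),np.hypot(dx,ds),np.maximum(dx,ds))
            return np.minimum(cyl(0,16,38),cyl(16,76,22))
        o=least_squares(res,[*c,0,0],loss='soft_l1',f_scale=2); print(n,len(P),'origin',np.round(o.x[:3],1),'tilt deg',np.round(np.degrees(o.x[3:]),1),round(float(np.median(abs(o.fun))),2))
if __name__=='__main__': run(list(map(float,sys.argv[1:4])),save=sys.argv[4])
E
python3 fitpose.py 515 92.6 130 hov
```

```text
t: 4.92
tcp_pos: [519.9, 105.9, 187.3]
tool_rot: [-179.7, 50.2, 69.6]
contact_force: [1.2, -0.6, -2.3]
finger_gap: 0.494
gripper_force: 61.4
4.92 q [-19.5  40.8 -20.1  76.3  37.1 110.4 -62.4] p [519.9 105.9 187.3] rpy [-179.7   50.2   69.6] F [ 1.2 -0.6 -2.3] gap 0.494 gf 61.4
t: 5.18
tcp_pos: [520.1, 103.4, 186.0]
tool_rot: [-179.4, 50.1, 69.8]
contact_force: [0.1, -0.8, -1.9]
finger_gap: 0.495
gripper_force: 61.4
tcp [520.8 103.9 147.4] z [-0.27 -0.72 -0.64]
delta [30.   0.7 24.2] [-0.1 -0.2  0.3] up in tool [-0.767 -0.006 -0.642]
scene 630 origin [517.   93.2 128.2] tilt deg [1.1 0.3] 0.68
top 823 origin [514.4  91.1 129.7] tilt deg [ 0.2 -0.2] 0.67
```

View pics/hov_scene.png

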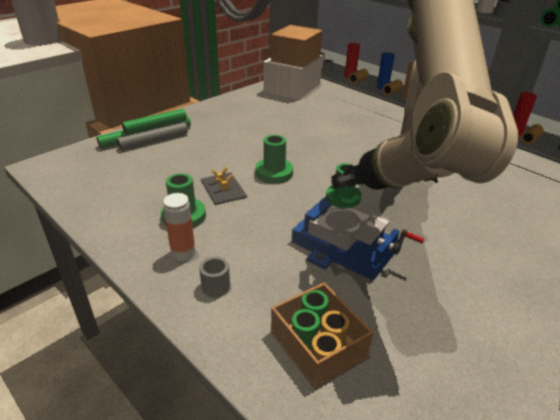

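```bash

python3 -m crank '[{"x":10,"y":0,"z":8,"ax":0,"ay":0,"az":0,"hand":-1},{"x":20,"y":0.4,"z":16,"ax":0,"ay":-0.1,"az":0.2,"hand":-1},{"x":30,"y":0.7,"z":24,"ax":-0.1,"ay":-0.2,"az":0.3,"hand":-1},{"x":35,"y":0.7,"z":28,"ax":-0.1,"ay":-0.2,"az":0.3,"hand":-1},{"x":35,"y":0.7,"z":28,"ax":-0.1,"ay":-0.2,"az":0.3,"hand":-1}]' 60
python3 goal.py 0
python3 - <<'E'
from fitpose import *
run([515,92.6,84],save='low')
f=cv2.imread('pics/low_top.png')[170:320,110:310]; g=cv2.imread('pics/low_scene.png')[150:290,270:470]
cv2.imwrite('pics/low.png',np.vstack([cv2.resize(f,None,fx=2,fy=2),cv2.resize(g,None,fx=2,fy=2)]))
E
```

```text
t: 5.9
tcp_pos: [520.3, 103.7, 140.0]
tool_rot: [-179.7, 50.4, 69.5]
contact_force: [0.3, -0.3, -1.9]
finger_gap: 0.493
gripper_force: 61.4
tcp [520.8 103.9 127.4] z [-0.27 -0.72 -0.64]
delta [9.9 0.5 7.7] [-0.1  0.1  0.1] up in tool [-0.77  -0.003 -0.638]
scene 571 origin [517.3  93.4  82.1] tilt deg [0.4 0.3] 0.75
top 691 origin [515.2  92.5  83.4] tilt deg [0.3 0.1] 0.69
```

View pics/low.png

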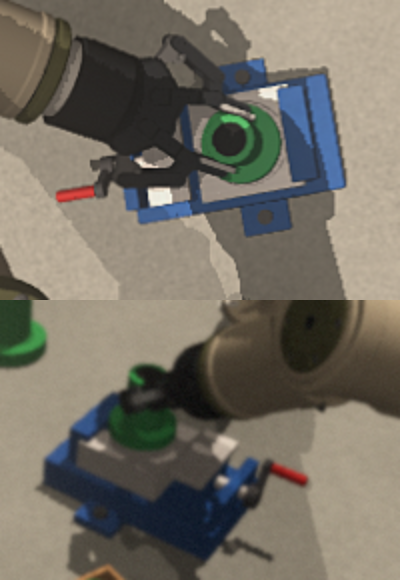

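The flange is centred over the pocket in both views, at crop position (240,140). Lowering.

```bash

python3 -m crank '[{"x":2.5,"y":0.2,"z":2,"ax":0,"ay":0,"az":0,"hand":-1},{"x":5,"y":0.3,"z":4,"ax":0,"ay":0,"az":0,"hand":-1},{"x":7,"y":0.4,"z":5.6,"ax":0,"ay":0,"az":0,"hand":-1},{"x":8,"y":0.5,"z":6.4,"ax":0,"ay":0,"az":0,"hand":-1},{"x":8,"y":0.5,"z":6.4,"ax":0,"ay":0,"az":0,"hand":-1}]' 40
python3 goal.py 0
python3 -m crank '[{"x":0.8,"y":0,"z":0.6,"ax":0,"ay":0,"az":0,"hand":-1},{"x":0.8,"y":0,"z":0.6,"ax":0,"ay":0,"az":0,"hand":-1},{"x":1.6,"y":0,"z":1.3,"ax":0,"ay":0,"az":0,"hand":-1},{"x":1.6,"y":0,"z":1.3,"ax":0,"ay":0,"az":0,"hand":-1}]' 40
python3 goal.py 0
```

```text
t: 6.62
tcp_pos: [521.0, 103.7, 130.4]
tool_rot: [-179.8, 50.3, 69.4]
contact_force: [-0.8, -1.1, -1.3]
finger_gap: 0.495
gripper_force: 61.4
tcp [520.8 103.9 127.4] z [-0.27 -0.72 -0.64]
delta [ 2.3 -0.2  1.8] [-0.1  0.   0.1] up in tool [-0.77  -0.002 -0.638]
t: 7.12
tcp_pos: [521.0, 103.7, 128.3]
tool_rot: [-179.8, 50.3, 69.4]
contact_force: [0.3, 0.1, -2.9]
finger_gap: 0.494
gripper_force: 61.4
tcp [520.8 103.9 127.4] z [-0.27 -0.72 -0.64]
delta [ 0.7 -0.2  0.5] [-0.1  0.   0.1] up in tool [-0.77  -0.002 -0.638]
```

```bash

python3 -m crank '[{"x":0.8,"y":0,"z":0.6,"ax":0,"ay":0,"az":0,"hand":-1},{"x":0.8,"y":0,"z":0.6,"ax":0,"ay":0,"az":0,"hand":-1}]' 40
python3 -m crank '[{"x":0.8,"y":0,"z":0.6,"ax":0,"ay":0,"az":0,"hand":-1},{"x":0.8,"y":0,"z":0.6,"ax":0,"ay":0,"az":0,"hand":-1}]' 40
python3 -m crank '[{"x":0.5,"y":0,"z":0.4,"ax":0,"ay":0,"az":0,"hand":-1},{"x":0.5,"y":0,"z":0.4,"ax":0,"ay":0,"az":0,"hand":-1}]' 40
```

```text
t: 7.38
tcp_pos: [521.0, 103.8, 127.3]
tool_rot: [-179.8, 50.3, 69.4]
contact_force: [-0.9, 1.2, -1.2]
finger_gap: 0.499
gripper_force: 61.4
t: 7.62
tcp_pos: [521.1, 103.8, 126.6]
tool_rot: [-179.9, 50.3, 69.4]
contact_force: [-0.8, -0.3, 0.6]
finger_gap: 0.496
gripper_force: 61.5
t: 7.88
tcp_pos: [521.0, 103.8, 126.6]
tool_rot: [-179.9, 50.4, 69.3]
contact_force: [-2.1, 0.4, 4.6]
finger_gap: 0.491
gripper_force: 61.7
```

```bash

python3 -m crank '[{"x":0,"y":0,"z":0,"ax":0,"ay":0,"az":0,"hand":0.1},{"x":0,"y":0,"z":0,"ax":0,"ay":0,"az":0,"hand":0.3},{"x":0,"y":0,"z":0,"ax":0,"ay":0,"az":0,"hand":0.5},{"x":0,"y":0,"z":-5,"ax":0,"ay":0,"az":0,"hand":0.6},{"x":0,"y":0,"z":-20,"ax":0,"ay":0,"az":0,"hand":0.6}]' 40
python3 -m crank '[{"x":0,"y":0,"z":-20,"ax":0,"ay":0,"az":0,"hand":0.6},{"x":0,"y":0,"z":-50,"ax":0,"ay":0,"az":0,"hand":0.6},{"x":0,"y":0,"z":-90,"ax":0,"ay":0,"az":0,"hand":0.6},{"x":0,"y":0,"z":-110,"ax":0,"ay":0,"az":0,"hand":0.6}]' 40
python3 st.py
python3 - <<'E'
from fitpose import *
run([515,92.6,70],save='put')
for n in ['top','scene']:
    pass
p=manip.capture("wrist"); cv2.imwrite('pics/w2.png',p['frame']); W=cloud(p); hsv=cv2.cvtColor(p['frame'],cv2.COLOR_BGR2HSV)
for r in manip.find_in(p,"crank_knob")[:1]: print(r)
red=((hsv[...,0]<8)|(hsv[...,0]>172))&(hsv[...,1]>150)&(np.linalg.norm(W-[475,255,80],axis=-1)<60)
print('wrist red',red.sum(),W[red].mean(0) if red.sum() else '')
E
```

```text
t: 8.5
tcp_pos: [526.6, 118.2, 138.8]
tool_rot: [-179.8, 50.4, 69.4]
contact_force: [0.5, -0.0, 0.4]
finger_gap: 0.803
gripper_force: 0.0
t: 9.0
tcp_pos: [557.0, 199.8, 209.9]
tool_rot: [-179.7, 50.2, 69.6]
contact_force: [0.6, -1.4, -1.4]
finger_gap: 0.797
gripper_force: 0.0
9.0 q [-32.5  48.6  -8.   57.9  31.6 117.6 -57.3] p [557.  199.8 209.9] rpy [-179.7   50.2   69.6] F [ 0.6 -1.4 -1.4] gap 0.797 gf 0.0
scene 845 origin [518.5  93.6  68.7] tilt deg [0.  0.1] 0.75
top 853 origin [515.6  92.1  69.4] tilt deg [-0.1  0.3] 0.71
{'extent': [24.2, 0.0, 91.1, 69.4], 'conf': 0.8}
wrist red 2251 [472.45293262 256.06233651  94.55630672]
```

View pics/w2.png

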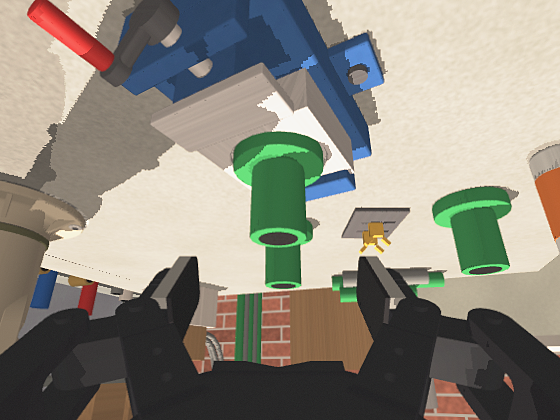

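```bash
cat > cr.py <<'E'
from h import *
YAW=9.3; vx=dirn(YAW); vy=dirn(YAW+90); C=np.array([515.3,92.5,60])+166*vy; C[2]=60
def ctool(al):
    a=np.radians(al); z=-UP*np.cos(a)-vy*np.sin(a); c=[tool(z,vx),tool(z,-vx)]
    Rc=rot(manip.read_state()['tool_rot']); return max(c,key=lambda M:np.trace(Rc.T@M))
def knob(th,dy=3): return C-36*np.sin(th)*vx+36*np.cos(th)*UP+dy*vy
E
python3 - <<'E'
from cr import *
from plan import *
from scipy.optimize import least_squares
p=manip.capture("wrist"); W=cloud(p); hsv=cv2.cvtColor(p['frame'],cv2.COLOR_BGR2HSV)
t=manip.capture("top")
for p in (p,t):
    W=cloud(p); hsv=cv2.cvtColor(p['frame'],cv2.COLOR_BGR2HSV)
    red=((hsv[...,0]<8)|(hsv[...,0]>172))&(hsv[...,1]>150)&(np.linalg.norm(W-[475,255,80],axis=-1)<60)
    P=W[red]; v=P-C; yy=v@vy; print(len(P),'y range',np.percentile(yy,[2,98]).round(1))
    def f(q): return np.hypot(v@vx-q[0]-q[2]*yy,v[:,2]-q[1])-6
    o=least_squares(f,[-16,32,0],loss='soft_l1'); x,z,s=o.x; print('off',o.x.round(2),'r',np.hypot(x,z).round(1),'theta',round(float(np.arctan2(-x,z)),3),np.median(abs(o.fun)).round(2))
    # jaw
    wh=(hsv[...,1]<70)&(hsv[...,2]>120)&(W[...,2]>83)&(W[...,2]<91)&(np.hypot(W[...,0]-503,W[...,1]-169)<60)
    k=wh.astype(np.uint8); print(k.sum(),cv2.minAreaRect(W[wh][:,:2].astype(np.float32)))
q0=manip.read_state()['joint_positions']
for al in (20,35,50):
    Rt=ctool(al); q=q0
    for th in np.arange(0.5,7,1.05):
        q,e=ik(knob(th)-6*Rt[:,2],Rt,q); print(al,round(th,1),np.round(q),round(e,2))
E
```

```text
2306 y range [-17.3  18.7]
off [-19.12  31.05  -0.  ] r 36.5 theta 0.552 0.46
6545 ((506.3352966308594, 154.13046264648438), (91.1854248046875, 74.20341491699219), 9.175957679748535)
100 y range [-18.2  16.8]
off [-1.977e+01  2.888e+01  2.000e-02] r 35.0 theta 0.6 0.64
932 ((502.2879638671875, 169.82957458496094), (89.62230682373047, 40.327056884765625), 8.91648006439209)
20 0.5 [-27.  28. -20.  96.  26.  73. -48.] 0.08
20 1.6 [-28.  28. -20. 100.  27.  69. -51.] 0.01
20 2.6 [-28.  32. -19.  99.  29.  66. -51.] 0.0
20 3.6 [-27.  35. -18.  93.  29.  68. -49.] 0.01
20 4.7 [-27.  34. -19.  90.  28.  72. -46.] 0.01
20 5.8 [-26.  31. -19.  91.  27.  74. -46.] 0.0
20 6.8 [-27.  27. -20.  96.  26.  72. -48.] 0.01
35 0.5 [-35.  35. -19.  90.  35.  85. -56.] 0.07
35 1.6 [-36.  36. -19.  94.  36.  82. -59.] 0.01
35 2.6 [-35.  40. -18.  92.  37.  80. -60.] 0.0
35 3.6 [-35.  42. -17.  87.  38.  81. -57.] 0.01
35 4.7 [-34.  41. -17.  84.  38.  84. -54.] 0.01
35 5.8 [-34.  38. -18.  86.  36.  86. -53.] 0.0
35 6.8 [-35.  35. -19.  91.  35.  85. -56.] 0.01
50 0.5 [-42.  43. -16.  84.  42.  97. -60.] 0.05
50 1.6 [-43.  45. -17.  87.  41.  94. -64.] 0.01
50 2.6 [-42.  48. -16.  85.  42.  92. -64.] 0.0
50 3.6 [-41.  51. -15.  80.  44.  93. -61.] 0.01
50 4.7 [-41.  50. -15.  77.  44.  96. -57.] 0.01
50 5.8 [-41.  46. -15.  80.  43.  97. -57.] 0.0
50 6.8 [-42.  43. -16.  85.  42.  97. -60.] 0.01
```

```bash
python3 - <<'E'
from cr import *
Rt=ctool(35); print(np.round(Rt,2).tolist()); print(delta(knob(.56,4),Rt,77), knob(.56,4)-83*Rt[:,2])
E
```

```text
[[-0.13, 0.99, 0.09], [0.81, 0.16, -0.57], [-0.57, -0.0, -0.82]]
([81.0, -126.8, -19.5], [-20.5, 15.0, -22.0]) [461.26255358 304.15625625 158.49080367]
```

```bash

python3 -m crank '[{"x":18,"y":-32,"z":-6,"ax":-5,"ay":4,"az":-5.5,"hand":0.2},{"x":38,"y":-62,"z":-10,"ax":-10,"ay":7.5,"az":-11,"hand":0.2},{"x":60,"y":-95,"z":-16,"ax":-15,"ay":11,"az":-16,"hand":0.2},{"x":81,"y":-127,"z":-19.5,"ax":-20.5,"ay":15,"az":-22,"hand":0.2},{"x":81,"y":-127,"z":-19.5,"ax":-20.5,"ay":15,"az":-22,"hand":0.2}]' 40
python3 -m crank '[{"x":0,"y":0,"z":0,"ax":0,"ay":0,"az":0,"hand":0.2}]' 40
python3 st.py
python3 - <<'E'
from cr import *
from scipy.optimize import least_squares
p=manip.capture("wrist"); cv2.imwrite('pics/w3.png',p['frame']); W=cloud(p); hsv=cv2.cvtColor(p['frame'],cv2.COLOR_BGR2HSV)
red=((hsv[...,0]<8)|(hsv[...,0]>172))&(hsv[...,1]>150)&(np.linalg.norm(W-[475,255,80],axis=-1)<60)
P=W[red]; v=P-C; yy=v@vy; print(len(P),'y range',np.percentile(yy,[2,98]).round(1))
def f(q): return np.hypot(v@vx-q[0]-q[2]*yy,v[:,2]-q[1])-6
o=least_squares(f,[-16,32,0],loss='soft_l1'); x,z,s=o.x; print('off',o.x.round(2),'theta',round(float(np.arctan2(-x,z)),3))
print(delta(knob(.56,4),ctool(35),7))
E
```

```text
t: 9.93
tcp_pos: [457.6, 306.5, 158.7]
tool_rot: [-179.9, 34.9, 99.8]
contact_force: [0.5, -0.1, 0.1]
finger_gap: 0.6
gripper_force: 0.0
t: 10.05
tcp_pos: [461.9, 303.5, 159.3]
tool_rot: [179.9, 35.0, 99.1]
contact_force: [0.6, -0.1, 0.2]
finger_gap: 0.599
gripper_force: 0.0
10.05 q [-38.1  33.5 -19.4  83.8  33.2  92.9 -54.8] p [461.9 303.5 159.3] rpy [179.9  35.   99.1] F [ 0.6 -0.1  0.2] gap 0.599 gf 0.0
829 y range [-16.8  19.7]
off [-19.28  30.91  -0.  ] theta 0.558
([1.4, -1.0, 69.9], [-0.1, 0.0, -0.3])
```

View pics/w3.png

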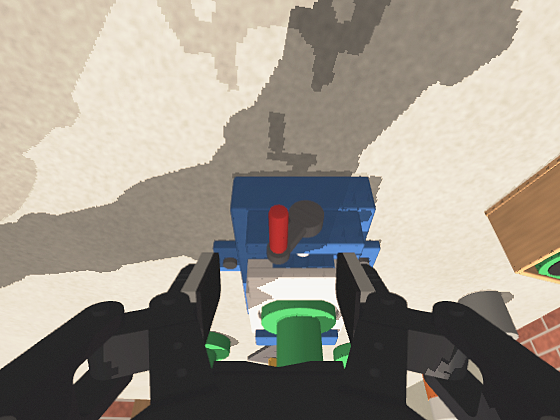

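```bash

python3 -m crank '[{"x":1.4,"y":-1,"z":25,"ax":0,"ay":0,"az":0,"hand":-0.2},{"x":1.4,"y":-1,"z":50,"ax":0,"ay":0,"az":0,"hand":-0.2},{"x":1.4,"y":-1,"z":65,"ax":0,"ay":0,"az":0,"hand":-0.2},{"x":1.4,"y":-1,"z":70,"ax":0,"ay":0,"az":0,"hand":-0.2},{"x":1.4,"y":-1,"z":70,"ax":0,"ay":0,"az":0,"hand":-0.6}]' 60
python3 -m crank '[{"x":0,"y":0,"z":0,"ax":0,"ay":0,"az":0,"hand":-1},{"x":0,"y":0,"z":0,"ax":0,"ay":0,"az":0,"hand":-1},{"x":0,"y":0,"z":0,"ax":0,"ay":0,"az":0,"hand":-1}]' 60
cat > arc.py <<'E'
from cr import *
import sys
th=float(sys.argv[1]); step=float(sys.argv[2]); s=manip.read_state(); Rc=rot(s['tool_rot'])
g=s['tcp_pos']+13*Rc[:,2]; v=g-C; print('gap',round(s['finger_gap'],3),'gf',round(s['gripper_force']),'F',np.round(s['contact_force'],1),'meas theta',round(float(np.arctan2(-v@vx,v[2])),3),'r',round(float(np.hypot(v@vx,v[2])),1),'y',round(float(v@vy),1))
for i in range(1,6):
    # relative to the ideal point at th (commanded)
    d=Rc.T@(knob(th+step*i)-knob(th)); print(np.round(d,1).tolist())
E
python3 arc.py .56 .35
```

```text
t: 10.72
tcp_pos: [467.1, 266.2, 101.1]
tool_rot: [179.9, 35.0, 99.1]
contact_force: [0.4, 0.1, -0.1]
finger_gap: 0.206
gripper_force: 0.0
t: 11.1
tcp_pos: [467.1, 266.7, 101.4]
tool_rot: [179.8, 34.9, 99.2]
contact_force: [1.4, 0.3, 1.1]
finger_gap: 0.113
gripper_force: 58.7
gap 0.113 gf 59 F [1.4 0.3 1.1] meas theta 0.563 r 36.4 y 6.3
[4.8, -9.3, 6.9]
[11.1, -15.2, 16.0]
[18.2, -16.9, 26.1]
[25.3, -14.3, 36.2]
[31.3, -7.6, 44.9]
```

```bash

python3 -m crank '[{"x":4.8,"y":-9.3,"z":6.9,"ax":0,"ay":0,"az":0,"hand":-1},{"x":11.1,"y":-15.2,"z":16,"ax":0,"ay":0,"az":0,"hand":-1},{"x":18.2,"y":-16.9,"z":26.1,"ax":0,"ay":0,"az":0,"hand":-1},{"x":25.3,"y":-14.3,"z":36.2,"ax":0,"ay":0,"az":0,"hand":-1},{"x":31.3,"y":-7.6,"z":44.9,"ax":0,"ay":0,"az":0,"hand":-1}]' 60
python3 arc.py 2.31 .35
```

```text
t: 11.72
tcp_pos: [461.7, 265.7, 47.6]
tool_rot: [179.5, 34.9, 99.0]
contact_force: [10.6, 2.8, 13.0]
finger_gap: 0.117
gripper_force: 60.3
gap 0.117 gf 60 F [10.6  2.8 13. ] meas theta 2.319 r 33.9 y 6.2
[4.4, 9.9, 6.3]
[6.6, 21.8, 9.5]
[6.4, 34.3, 9.1]
[3.7, 45.9, 5.3]
[-1.2, 55.2, -1.6]
```

```bash

python3 -m crank '[{"x":4,"y":10.9,"z":5.7,"ax":0,"ay":0,"az":0,"hand":-1},{"x":5.7,"y":23.3,"z":8.3,"ax":0,"ay":0,"az":0,"hand":-1},{"x":5.5,"y":35.8,"z":7.9,"ax":0,"ay":0,"az":0,"hand":-1},{"x":2.8,"y":47.4,"z":4.1,"ax":0,"ay":0,"az":0,"hand":-1},{"x":-2.1,"y":56.7,"z":-2.8,"ax":0,"ay":0,"az":0,"hand":-1}]' 60
python3 arc.py 4.06 .35
```

```text
t: 12.35
tcp_pos: [515.0, 274.4, 48.8]
tool_rot: [-180.0, 34.9, 99.3]
contact_force: [-3.5, 3.0, -2.7]
finger_gap: 0.115
gripper_force: 59.2
gap 0.115 gf 59 F [-3.5  3.  -2.7] meas theta -2.214 r 36.4 y 6.1
[-6.4, 5.8, -9.1]
[-13.5, 7.3, -19.3]
[-20.5, 4.6, -29.4]
[-26.5, -2.2, -38.0]
[-30.8, -12.2, -44.2]
```

```bash

python3 -m crank '[{"x":-6.4,"y":5.8,"z":-9.1,"ax":0,"ay":0,"az":0,"hand":-1},{"x":-13.5,"y":7.3,"z":-19.3,"ax":0,"ay":0,"az":0,"hand":-1},{"x":-20.5,"y":4.6,"z":-29.4,"ax":0,"ay":0,"az":0,"hand":-1},{"x":-26.5,"y":-2.2,"z":-38,"ax":0,"ay":0,"az":0,"hand":-1},{"x":-30.8,"y":-12.2,"z":-44.2,"ax":0,"ay":0,"az":0,"hand":-1}]' 60
python3 arc.py 5.81 .3
```

```text
t: 12.98
tcp_pos: [503.6, 272.5, 105.2]
tool_rot: [179.7, 34.9, 99.1]
contact_force: [1.4, 2.5, -6.1]
finger_gap: 0.114
gripper_force: 59.0
gap 0.114 gf 59 F [ 1.4  2.5 -6.1] meas theta -0.471 r 38.8 y 6.1
[-2.0, -10.2, -2.8]
[-2.2, -20.9, -3.1]
[-0.5, -31.3, -0.7]
[2.8, -40.3, 4.1]
[7.5, -47.3, 10.9]
```

```bash

python3 -m crank '[{"x":-2,"y":-10.2,"z":-2.8,"ax":0,"ay":0,"az":0,"hand":-1},{"x":-2.2,"y":-20.9,"z":-3.1,"ax":0,"ay":0,"az":0,"hand":-1},{"x":-0.5,"y":-31.3,"z":-0.7,"ax":0,"ay":0,"az":0,"hand":-1},{"x":2.8,"y":-40.3,"z":4.1,"ax":0,"ay":0,"az":0,"hand":-1},{"x":7.5,"y":-47.3,"z":10.9,"ax":0,"ay":0,"az":0,"hand":-1}]' 60
python3 arc.py 7.31 .15
```

```text
t: 13.6
tcp_pos: [457.2, 264.9, 90.9]
tool_rot: [179.7, 34.9, 99.1]
contact_force: [11.5, 6.0, -3.5]
finger_gap: 0.11
gripper_force: 59.4
gap 0.11 gf 59 F [11.5  6.  -3.5] meas theta 0.969 r 35.7 y 6.1
[2.7, -2.5, 3.9]
[5.7, -4.2, 8.1]
[8.7, -5.1, 12.5]
[11.8, -5.2, 16.9]
[14.9, -4.6, 21.3]
```

```bash

python3 -m crank '[{"x":2.7,"y":-2,"z":3.9,"ax":0,"ay":0,"az":0,"hand":-1},{"x":5.7,"y":-3.4,"z":8.1,"ax":0,"ay":0,"az":0,"hand":-1},{"x":8.7,"y":-4.1,"z":12.5,"ax":0,"ay":0,"az":0,"hand":-1},{"x":11.8,"y":-4.2,"z":16.9,"ax":0,"ay":0,"az":0,"hand":-1},{"x":14.9,"y":-3.6,"z":21.3,"ax":0,"ay":0,"az":0,"hand":-1}]' 60
python3 arc.py 8.06 .12
```

```text
t: 14.22
tcp_pos: [453.2, 264.4, 65.2]
tool_rot: [179.8, 34.9, 99.2]
contact_force: [2.7, 4.3, 2.7]
finger_gap: 0.112
gripper_force: 60.0
gap 0.112 gf 60 F [2.7 4.3 2.7] meas theta 1.731 r 33.9 y 6.2
[2.4, 1.1, 3.4]
[4.7, 2.7, 6.7]
[6.8, 4.8, 9.8]
[8.9, 7.3, 12.7]
[10.7, 10.3, 15.3]
```

```bash

python3 -m crank '[{"x":2.4,"y":1.1,"z":3.4,"ax":0,"ay":0,"az":0,"hand":-1},{"x":4.7,"y":2.7,"z":6.7,"ax":0,"ay":0,"az":0,"hand":-1},{"x":6.8,"y":4.8,"z":9.8,"ax":0,"ay":0,"az":0,"hand":-1}]' 60
python3 arc.py 8.42 .1
```

```text
t: 14.6
tcp_pos: [457.9, 265.1, 53.4]
tool_rot: [179.8, 34.9, 99.2]
contact_force: [1.4, 6.1, 4.3]
finger_gap: 0.11
gripper_force: 60.1
gap 0.11 gf 60 F [1.4 6.1 4.3] meas theta 2.112 r 33.6 y 6.2
[1.7, 2.1, 2.4]
[3.2, 4.4, 4.6]
[4.7, 7.0, 6.7]
[5.9, 9.9, 8.5]
[7.0, 12.9, 10.0]
```

```bash

python3 -m crank '[{"x":1.7,"y":2.1,"z":2.4,"ax":0,"ay":0,"az":0,"hand":-1},{"x":3.2,"y":4.4,"z":4.6,"ax":0,"ay":0,"az":0,"hand":-1},{"x":4.7,"y":7,"z":6.7,"ax":0,"ay":0,"az":0,"hand":-1}]' 60
python3 arc.py 8.72 .1
```

```text
t: 14.98
tcp_pos: [464.8, 266.2, 45.2]
tool_rot: [179.8, 34.9, 99.2]
contact_force: [0.6, 5.4, 6.5]
finger_gap: 0.114
gripper_force: 60.2
gap 0.114 gf 60 F [0.6 5.4 6.5] meas theta 2.435 r 33.5 y 6.1
[1.3, 2.8, 1.8]
[2.4, 5.9, 3.4]
[3.3, 9.1, 4.7]
[4.0, 12.5, 5.7]
[4.5, 16.0, 6.4]
```

```bash

python3 -m crank '[{"x":1.2,"y":2.9,"z":1.8,"ax":0,"ay":0,"az":0,"hand":-1},{"x":2.2,"y":6,"z":3.2,"ax":0,"ay":0,"az":0,"hand":-1}]' 60
python3 arc.py 8.92 .1
```

```text
t: 15.22
tcp_pos: [470.4, 267.1, 41.1]
tool_rot: [179.9, 34.9, 99.2]
contact_force: [-0.4, 4.9, 5.1]
finger_gap: 0.117
gripper_force: 60.2
gap 0.117 gf 60 F [-0.4  4.9  5.1] meas theta 2.645 r 33.6 y 6.1
[0.9, 3.2, 1.3]
[1.6, 6.6, 2.3]
[2.2, 10.1, 3.1]
[2.5, 13.6, 3.5]
[2.6, 17.2, 3.7]
```

```bash

python3 -m crank '[{"x":0.9,"y":3.2,"z":1.3,"ax":0,"ay":0,"az":0,"hand":-1},{"x":1.6,"y":6.6,"z":2.3,"ax":0,"ay":0,"az":0,"hand":-1}]' 60
python3 arc.py 9.12 .1
python3 -m crank '[{"x":0.5,"y":3.5,"z":0.7,"ax":0,"ay":0,"az":0,"hand":-1},{"x":0.7,"y":7,"z":1,"ax":0,"ay":0,"az":0,"hand":-1}]' 60
python3 arc.py 9.32 .1
```

```text
t: 15.48
tcp_pos: [476.7, 268.1, 38.2]
tool_rot: [179.9, 35.0, 99.2]
contact_force: [-1.1, 5.0, 5.4]
finger_gap: 0.115
gripper_force: 60.3
gap 0.115 gf 60 F [-1.1  5.   5.4] meas theta 2.85 r 33.8 y 6.1
[0.5, 3.5, 0.7]
[0.8, 7.0, 1.2]
[1.0, 10.6, 1.4]
[0.9, 14.2, 1.2]
[0.6, 17.8, 0.8]
t: 15.72
tcp_pos: [483.1, 269.2, 36.7]
tool_rot: [180.0, 35.0, 99.3]
contact_force: [-3.4, 4.2, 3.4]
finger_gap: 0.109
gripper_force: 60.1
gap 0.109 gf 60 F [-3.4  4.2  3.4] meas theta 3.046 r 34.1 y 6.1
[0.1, 3.6, 0.2]
[0.0, 7.2, 0.0]
[-0.3, 10.7, -0.4]
[-0.8, 14.2, -1.1]
[-1.5, 17.6, -2.1]
```

Now at 9.33 with about 3.4 N tangential, still close to free turning.

```bash

python3 -m crank '[{"x":0.1,"y":3.6,"z":0.2,"ax":0,"ay":0,"az":0,"hand":-1},{"x":0,"y":7.2,"z":0,"ax":0,"ay":0,"az":0,"hand":-1},{"x":0,"y":7.2,"z":0,"ax":0,"ay":0,"az":0,"hand":-1}]' 60
python3 arc.py 9.52 .1
python3 -m crank '[{"x":-0.3,"y":3.5,"z":-0.4,"ax":0,"ay":0,"az":0,"hand":-1},{"x":-0.3,"y":3.5,"z":-0.4,"ax":0,"ay":0,"az":0,"hand":-1}]' 60
python3 arc.py 9.62 .1
```

```text
t: 16.1
tcp_pos: [490.0, 270.3, 36.5]
tool_rot: [-180.0, 35.0, 99.3]
contact_force: [-2.6, 5.0, 1.8]
finger_gap: 0.111
gripper_force: 60.0
gap 0.111 gf 60 F [-2.6  5.   1.8] meas theta -3.031 r 34.4 y 6.1
[-0.3, 3.6, -0.4]
[-0.8, 7.1, -1.1]
[-1.5, 10.4, -2.1]
[-2.4, 13.7, -3.4]
[-3.4, 16.8, -5.0]
t: 16.35
tcp_pos: [493.1, 270.8, 36.7]
tool_rot: [-179.9, 35.0, 99.3]
contact_force: [-4.3, 4.0, 1.6]
finger_gap: 0.116
gripper_force: 60.0
gap 0.116 gf 60 F [-4.3  4.   1.6] meas theta -2.942 r 34.6 y 6.1
[-0.5, 3.5, -0.7]
[-1.2, 6.9, -1.7]
[-2.1, 10.1, -3.0]
[-3.2, 13.2, -4.5]
[-4.4, 16.1, -6.3]
```

```bash
python3 - <<'E'
from fitpose import *
run([515,92.6,70],save='w9')
f=cv2.imread('pics/w9_top.png')[170:320,110:310]; g=cv2.imread('pics/w9_scene.png')[150:290,270:470]
cv2.imwrite('pics/w9.png',np.vstack([cv2.resize(f,None,fx=2,fy=2),cv2.resize(g,None,fx=2,fy=2)]))
E
```

```text
scene 818 origin [518.7  91.1  68.7] tilt deg [ 0.1 -0.4] 0.77
top 820 origin [515.5  89.6  69.4] tilt deg [ 0.1 -0.1] 0.71
```

View pics/w9.png

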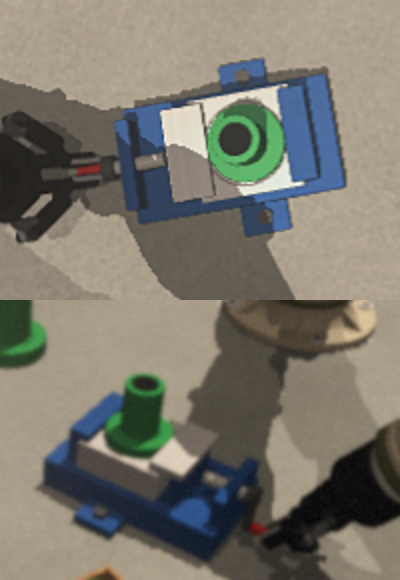

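The jaw at crop (190,150) has met the flange and pushed the fitting about 2.5 mm towards the fixed jaw. It stays upright, so I keep winding gently.

```bash

python3 -m crank '[{"x":-0.5,"y":3.5,"z":-0.7,"ax":0,"ay":0,"az":0,"hand":-1},{"x":-0.5,"y":3.5,"z":-0.7,"ax":0,"ay":0,"az":0,"hand":-1}]' 60
python3 arc.py 9.72 .1
python3 -m crank '[{"x":-0.7,"y":3.4,"z":-1,"ax":0,"ay":0,"az":0,"hand":-1},{"x":-0.7,"y":3.4,"z":-1,"ax":0,"ay":0,"az":0,"hand":-1}]' 60
python3 arc.py 9.82 .1
```

```text
t: 16.7
tcp_pos: [496.1, 271.2, 37.3]
tool_rot: [-179.9, 35.0, 99.3]
contact_force: [-4.0, 4.9, 1.2]
finger_gap: 0.115
gripper_force: 59.9
gap 0.115 gf 60 F [-4.   4.9  1.2] meas theta -2.852 r 34.8 y 6.0
[-0.7, 3.4, -1.0]
[-1.6, 6.6, -2.3]
[-2.7, 9.7, -3.8]
[-3.9, 12.6, -5.6]
[-5.3, 15.2, -7.6]
t: 16.95
tcp_pos: [499.1, 271.7, 38.2]
tool_rot: [-179.8, 35.0, 99.4]
contact_force: [-5.5, 4.2, -0.9]
finger_gap: 0.112
gripper_force: 59.8
gap 0.112 gf 60 F [-5.5  4.2 -0.9] meas theta -2.763 r 35.0 y 6.1
[-0.9, 3.2, -1.3]
[-2.0, 6.3, -2.8]
[-3.2, 9.2, -4.6]
[-4.6, 11.8, -6.6]
[-6.2, 14.2, -8.8]
```

```bash

python3 -m crank '[{"x":-0.9,"y":3.2,"z":-1.3,"ax":0,"ay":0,"az":0,"hand":-1},{"x":-0.9,"y":3.2,"z":-1.3,"ax":0,"ay":0,"az":0,"hand":-1}]' 60
python3 arc.py 9.92 .1
python3 -m crank '[{"x":-1.1,"y":3.1,"z":-1.6,"ax":0,"ay":0,"az":0,"hand":-1},{"x":-1.1,"y":3.1,"z":-1.6,"ax":0,"ay":0,"az":0,"hand":-1}]' 60
python3 arc.py 10.02 .1
```

```text
t: 17.2
tcp_pos: [501.8, 272.2, 39.2]
tool_rot: [-179.7, 35.0, 99.4]
contact_force: [-6.1, 3.8, -2.7]
finger_gap: 0.114
gripper_force: 59.6
gap 0.114 gf 60 F [-6.1  3.8 -2.7] meas theta -2.678 r 35.1 y 6.1
[-1.1, 3.1, -1.5]
[-2.3, 5.9, -3.3]
[-3.7, 8.6, -5.3]
[-5.3, 10.9, -7.5]
[-6.9, 13.0, -9.9]
t: 17.45
tcp_pos: [504.6, 272.6, 40.6]
tool_rot: [-179.7, 35.0, 99.4]
contact_force: [-4.9, 4.4, -5.5]
finger_gap: 0.113
gripper_force: 59.3
gap 0.113 gf 59 F [-4.9  4.4 -5.5] meas theta -2.589 r 35.3 y 6.1
[-1.2, 2.9, -1.8]
[-2.7, 5.5, -3.8]
[-4.2, 7.9, -6.0]
[-5.9, 10.0, -8.4]
[-7.7, 11.8, -11.0]
```

```bash

python3 -m crank '[{"x":-1.2,"y":2.9,"z":-1.8,"ax":0,"ay":0,"az":0,"hand":-1},{"x":-2.7,"y":5.5,"z":-3.8,"ax":0,"ay":0,"az":0,"hand":-1},{"x":-2.7,"y":5.5,"z":-3.8,"ax":0,"ay":0,"az":0,"hand":-1}]' 60
python3 arc.py 10.22 .1
python3 - <<'E'
from fitpose import *
from cr import vy
run([515,92.6,70],save='w10')
f=cv2.imread('pics/w10_top.png'); p=manip.capture('top'); W=cloud(p); hsv=cv2.cvtColor(p['frame'],cv2.COLOR_BGR2HSV)
m=(hsv[...,1]<70)&(hsv[...,2]>100)&(W[...,2]>82)&(W[...,2]<91)&(np.hypot(W[...,0]-506,W[...,1]-145)<55)
Q=W[m]; y=(Q-[515.3,92.5,0])@vy; print('jaw y pct',np.percentile(y,[1,5,50,95,99]).round(1))
f=f[170:320,110:310]; cv2.imwrite('pics/w10.png',cv2.resize(f,None,fx=3,fy=3,interpolation=cv2.INTER_CUBIC))
E
```

```text
t: 17.82
tcp_pos: [509.8, 273.6, 44.2]
tool_rot: [-179.6, 34.9, 99.5]
contact_force: [-4.3, 4.6, -12.0]
finger_gap: 0.114
gripper_force: 58.8
gap 0.114 gf 59 F [ -4.3   4.6 -12. ] meas theta -2.409 r 35.6 y 6.1
[-1.5, 2.4, -2.2]
[-3.2, 4.5, -4.6]
[-5.0, 6.3, -7.2]
[-6.9, 7.7, -9.9]
[-8.8, 8.9, -12.7]
scene 816 origin [518.7  90.4  68.6] tilt deg [0.2 0. ] 0.71
top 827 origin [515.1  89.3  69.4] tilt deg [0.1 0.1] 0.77
jaw y pct [34.4 36.  53.7 71.6 73.2]
```

View pics/w10.png

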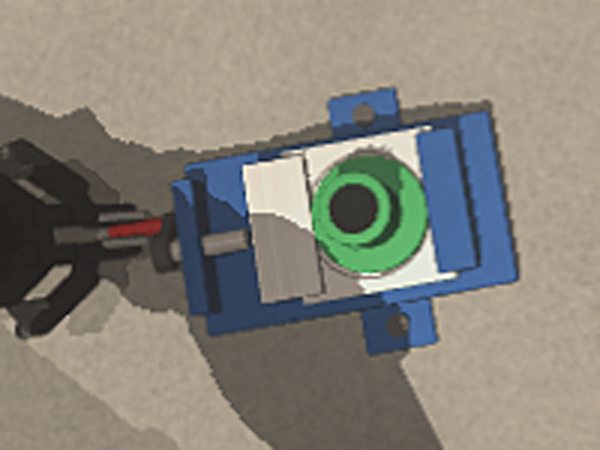

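Flange is gripped between jaw (crop x≈310) and fixed jaw (x≈425), upright; handle force is climbing (~11 N). A little more to make it tight.

```bash

python3 -m crank '[{"x":-1.5,"y":2.4,"z":-2.2,"ax":0,"ay":0,"az":0,"hand":-1},{"x":-1.5,"y":2.4,"z":-2.2,"ax":0,"ay":0,"az":0,"hand":-1}]' 80
python3 arc.py 10.32 .1
python3 -m crank '[{"x":-1.7,"y":2.1,"z":-2.4,"ax":0,"ay":0,"az":0,"hand":-1},{"x":-1.7,"y":2.1,"z":-2.4,"ax":0,"ay":0,"az":0,"hand":-1}]' 80
python3 arc.py 10.42 .1
python3 -m crank '[{"x":-1.8,"y":1.8,"z":-2.6,"ax":0,"ay":0,"az":0,"hand":-1},{"x":-1.8,"y":1.8,"z":-2.6,"ax":0,"ay":0,"az":0,"hand":-1}]' 80
python3 arc.py 10.52 .1
```

```text
t: 18.23
tcp_pos: [512.6, 274.0, 46.8]
tool_rot: [-179.6, 34.9, 99.5]
contact_force: [-3.0, 4.9, -17.6]
finger_gap: 0.101
gripper_force: 78.0
gap 0.101 gf 78 F [ -3.    4.9 -17.6] meas theta -2.303 r 35.7 y 6.2
[-1.7, 2.1, -2.4]
[-3.5, 3.9, -5.0]
[-5.3, 5.4, -7.7]
[-7.3, 6.5, -10.5]
[-9.3, 7.3, -13.3]
t: 18.48
tcp_pos: [515.7, 274.6, 50.3]
tool_rot: [-179.8, 34.9, 99.4]
contact_force: [-0.3, 5.2, -21.1]
finger_gap: 0.101
gripper_force: 78.0
gap 0.101 gf 78 F [ -0.3   5.2 -21.1] meas theta -2.17 r 36.1 y 6.2
[-1.8, 1.8, -2.6]
[-3.7, 3.3, -5.2]
[-5.6, 4.4, -8.0]
[-7.6, 5.2, -10.9]
[-9.7, 5.6, -13.9]
t: 18.73
tcp_pos: [517.9, 274.9, 53.5]
tool_rot: [-179.9, 34.9, 99.4]
contact_force: [0.6, 4.6, -23.0]
finger_gap: 0.104
gripper_force: 78.1
gap 0.104 gf 78 F [  0.6   4.6 -23. ] meas theta -2.062 r 36.4 y 6.2
[-1.9, 1.5, -2.7]
[-3.8, 2.6, -5.5]
[-5.8, 3.4, -8.4]
[-7.9, 3.9, -11.3]
[-9.9, 3.9, -14.3]
```

```bash

python3 -m crank '[{"x":0,"y":0,"z":0,"ax":0,"ay":0,"az":0,"hand":-0.6},{"x":0,"y":0,"z":0,"ax":0,"ay":0,"az":0,"hand":-0.3},{"x":0,"y":0,"z":0,"ax":0,"ay":0,"az":0,"hand":-0.2},{"x":0,"y":0,"z":-20,"ax":0,"ay":0,"az":0,"hand":-0.2},{"x":0,"y":0,"z":-60,"ax":0,"ay":0,"az":0,"hand":-0.2}]' 60
python3 -m crank '[{"x":0,"y":0,"z":-40,"ax":0,"ay":0,"az":0,"hand":0},{"x":0,"y":0,"z":-80,"ax":0,"ay":0,"az":0,"hand":0},{"x":0,"y":0,"z":-80,"ax":0,"ay":0,"az":0,"hand":0}]' 60
python3 st.py
python3 - <<'E'
from fitpose import *
from cr import *
run([515,90,70],save='end')
for p in (manip.capture('wrist'),manip.capture('top')):
    W=cloud(p); hsv=cv2.cvtColor(p['frame'],cv2.COLOR_BGR2HSV)
    m=((hsv[...,0]<8)|(hsv[...,0]>172))&(hsv[...,1]>150)&(np.linalg.norm(W-C,axis=-1)<60); v=W[m]-C
    if len(v)>20:
        o=least_squares(lambda q:np.hypot(v@vx-q[0],v[:,2]-q[1])-6,[28,-18],loss='soft_l1'); print(len(v),o.x.round(1),'theta',round(float(np.arctan2(-o.x[0],o.x[1]))+4*np.pi,2))
f=cv2.imread('pics/end_top.png')[170:320,110:310]; g=cv2.imread('pics/end_scene.png')
cv2.imwrite('pics/end.png',np.vstack([cv2.resize(f,(560,420)),g])[:,:][::1][:] if 0 else np.hstack([cv2.resize(f,(400,300)),cv2.resize(g,(400,300))]))
E
```

```text
t: 19.35
tcp_pos: [514.1, 307.2, 106.4]
tool_rot: [179.9, 35.1, 99.1]
contact_force: [0.1, 0.9, -0.2]
finger_gap: 0.395
gripper_force: 0.0
t: 19.73
tcp_pos: [506.2, 357.2, 175.2]
tool_rot: [179.5, 34.7, 99.1]
contact_force: [0.1, 0.3, 0.1]
finger_gap: 0.501
gripper_force: 0.0
19.73 q [-40.7  40.3 -18.1  70.   34.5  98.3 -51.5] p [506.2 357.2 175.2] rpy [179.5  34.7  99.1] F [0.1 0.3 0.1] gap 0.501 gf 0.0
scene 810 origin [518.6  90.6  68.7] tilt deg [0.2 0.2] 0.68
top 801 origin [515.1  89.7  69.4] tilt deg [0.2 0.2] 0.71
471 [ 10.1 -33.7] theta 9.71
51 [  8.1 -35.9] theta 9.65
```

View pics/end.png

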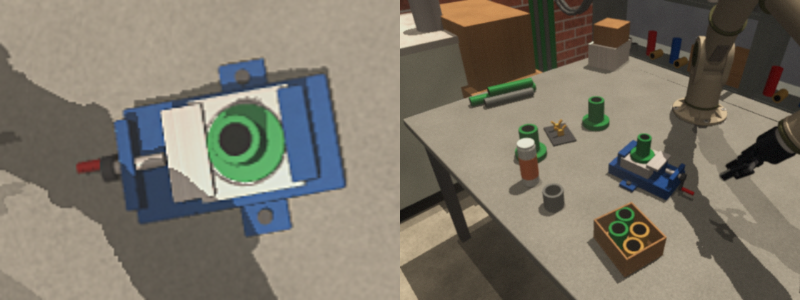

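Released, the handle sprang back from 10.5 to about 9.7. I will re-grip it, wind to where the screw friction can hold the load (about 10), and let go gently.

```bash
python3 - <<'E'
from cr import *
Rt=ctool(35); print(delta(knob(9.69,4),Rt,37),delta(knob(9.69,4),Rt,7))
E
```

```text
([11.1, -23.8, 126.5], [-0.0, 0.1, -0.1]) ([11.1, -23.8, 156.5], [-0.0, 0.1, -0.1])
```

```bash

python3 -m crank '[{"x":6,"y":-24,"z":20,"ax":0,"ay":0,"az":0,"hand":-0.2},{"x":11,"y":-24,"z":70,"ax":0,"ay":0,"az":0,"hand":-0.2},{"x":11,"y":-24,"z":115,"ax":0,"ay":0,"az":0,"hand":-0.2},{"x":11,"y":-24,"z":145,"ax":0,"ay":0,"az":0,"hand":-0.2},{"x":11,"y":-24,"z":156.5,"ax":0,"ay":0,"az":0,"hand":-0.2}]' 60
python3 -m crank '[{"x":0,"y":0,"z":0,"ax":0,"ay":0,"az":0,"hand":-0.6},{"x":0,"y":0,"z":0,"ax":0,"ay":0,"az":0,"hand":-1},{"x":0,"y":0,"z":0,"ax":0,"ay":0,"az":0,"hand":-1},{"x":0,"y":0,"z":0,"ax":0,"ay":0,"az":0,"hand":-1}]' 60
python3 arc.py 9.69 .1
```

```text
t: 20.55
tcp_pos: [495.4, 267.1, 34.3]
tool_rot: [-179.9, 35.2, 99.2]
contact_force: [-0.4, -1.0, 0.5]
finger_gap: 0.404
gripper_force: 0.0
t: 21.05
tcp_pos: [495.8, 270.7, 36.6]
tool_rot: [179.9, 34.9, 99.2]
contact_force: [-0.2, -0.9, 0.7]
finger_gap: 0.111
gripper_force: 58.8
gap 0.111 gf 59 F [-0.2 -0.9  0.7] meas theta -2.868 r 35.3 y 5.5
[-0.6, 3.4, -0.9]
[-1.5, 6.7, -2.1]
[-2.5, 9.9, -3.5]
[-3.7, 12.8, -5.2]
[-5.0, 15.5, -7.2]
```

```bash

python3 -m crank '[{"x":-0.6,"y":3.4,"z":-0.9,"ax":0,"ay":0,"az":0,"hand":-1},{"x":-1.5,"y":6.7,"z":-2.1,"ax":0,"ay":0,"az":0,"hand":-1},{"x":-2.5,"y":9.9,"z":-3.5,"ax":0,"ay":0,"az":0,"hand":-1},{"x":-3.7,"y":12.8,"z":-5.2,"ax":0,"ay":0,"az":0,"hand":-1},{"x":-3.7,"y":12.8,"z":-5.2,"ax":0,"ay":0,"az":0,"hand":-1}]' 60
python3 arc.py 10.09 .1
python3 -m crank '[{"x":0.6,"y":-1.4,"z":0.9,"ax":0,"ay":0,"az":0,"hand":-1},{"x":0.6,"y":-1.4,"z":0.9,"ax":0,"ay":0,"az":0,"hand":-1}]' 60
python3 arc.py 10.04 .1
python3 -m crank '[{"x":0.6,"y":-1.4,"z":0.9,"ax":0,"ay":0,"az":0,"hand":-1},{"x":0.6,"y":-1.4,"z":0.9,"ax":0,"ay":0,"az":0,"hand":-1}]' 60
python3 arc.py 9.99 .1
```

```text
t: 21.68
tcp_pos: [506.4, 272.4, 40.9]
tool_rot: [-179.8, 34.9, 99.4]
contact_force: [-5.1, -3.1, -6.9]
finger_gap: 0.112
gripper_force: 58.5
gap 0.112 gf 59 F [-5.1 -3.1 -6.9] meas theta -2.544 r 35.9 y 5.5
[-1.4, 2.7, -1.9]
[-2.9, 5.2, -4.1]
[-4.5, 7.4, -6.4]
[-6.2, 9.2, -9.0]
[-8.1, 10.8, -11.6]
t: 21.92
tcp_pos: [506.0, 272.3, 40.8]
tool_rot: [-180.0, 34.9, 99.3]
contact_force: [-4.0, -1.0, -6.0]
finger_gap: 0.114
gripper_force: 58.6
gap 0.114 gf 59 F [-4. -1. -6.] meas theta -2.555 r 35.9 y 5.5
[-1.3, 2.8, -1.8]
[-2.7, 5.4, -3.9]
[-4.3, 7.8, -6.1]
[-6.0, 9.8, -8.5]
[-7.8, 11.5, -11.1]
t: 22.18
tcp_pos: [505.4, 272.2, 40.4]
tool_rot: [179.9, 34.9, 99.2]
contact_force: [-4.2, -0.2, -3.4]
finger_gap: 0.113
gripper_force: 58.8
gap 0.113 gf 59 F [-4.2 -0.2 -3.4] meas theta -2.574 r 35.9 y 5.4
[-1.2, 2.9, -1.7]
[-2.5, 5.7, -3.6]
[-4.0, 8.1, -5.8]
[-5.7, 10.3, -8.1]
[-7.4, 12.2, -10.6]
```

```bash

python3 -m crank '[{"x":0.6,"y":-1.4,"z":0.9,"ax":0,"ay":0,"az":0,"hand":-1},{"x":0.6,"y":-1.4,"z":0.9,"ax":0,"ay":0,"az":0,"hand":-1}]' 60
python3 arc.py 9.94 .1
python3 -m crank '[{"x":0.6,"y":-1.4,"z":0.9,"ax":0,"ay":0,"az":0,"hand":-1},{"x":0.6,"y":-1.4,"z":0.9,"ax":0,"ay":0,"az":0,"hand":-1}]' 60
python3 arc.py 9.89 .1
```

```text
t: 22.42
tcp_pos: [504.2, 271.9, 39.6]
tool_rot: [179.9, 34.9, 99.2]
contact_force: [-3.4, 1.7, 0.4]
finger_gap: 0.114
gripper_force: 59.2
gap 0.114 gf 59 F [-3.4  1.7  0.4] meas theta -2.617 r 35.9 y 5.4
[-1.1, 3.0, -1.6]
[-2.4, 5.9, -3.4]
[-3.8, 8.5, -5.4]
[-5.4, 10.8, -7.7]
[-7.0, 12.9, -10.1]
t: 22.68
tcp_pos: [502.7, 271.6, 38.7]
tool_rot: [179.9, 34.9, 99.2]
contact_force: [-4.5, 3.2, 3.7]
finger_gap: 0.112
gripper_force: 59.6
gap 0.112 gf 60 F [-4.5  3.2  3.7] meas theta -2.664 r 36.0 y 5.3
[-1.0, 3.1, -1.4]
[-2.2, 6.1, -3.1]
[-3.5, 8.8, -5.1]
[-5.0, 11.3, -7.2]
[-6.7, 13.5, -9.6]
```

```bash

python3 -m crank '[{"x":0,"y":0,"z":0,"ax":0,"ay":0,"az":0,"hand":-0.7},{"x":0,"y":0,"z":0,"ax":0,"ay":0,"az":0,"hand":-0.5},{"x":0,"y":0,"z":0,"ax":0,"ay":0,"az":0,"hand":-0.2},{"x":0,"y":0,"z":-20,"ax":0,"ay":0,"az":0,"hand":-0.2},{"x":0,"y":0,"z":-60,"ax":0,"ay":0,"az":0,"hand":-0.2}]' 60
python3 -m crank '[{"x":0,"y":0,"z":-40,"ax":0,"ay":0,"az":0,"hand":0},{"x":0,"y":0,"z":-80,"ax":0,"ay":0,"az":0,"hand":0},{"x":0,"y":0,"z":-80,"ax":0,"ay":0,"az":0,"hand":0},{"x":0,"y":0,"z":-80,"ax":0,"ay":0,"az":0,"hand":0}]' 60
cat > chk.py <<'E'
from fitpose import *
from cr import *
run([515,90,70],save='end2')
for p in (manip.capture('wrist'),manip.capture('top')):
    W=cloud(p); hsv=cv2.cvtColor(p['frame'],cv2.COLOR_BGR2HSV)
    m=((hsv[...,0]<8)|(hsv[...,0]>172))&(hsv[...,1]>150)&(np.linalg.norm(W-C,axis=-1)<60); v=W[m]-C
    if len(v)>20:
        o=least_squares(lambda q:np.hypot(v@vx-q[0],v[:,2]-q[1])-6,[15,-30],loss='soft_l1'); print(len(v),o.x.round(1),'theta',round(float(np.arctan2(-o.x[0],o.x[1]))+4*np.pi,2))
E
python3 chk.py
```

```text
t: 23.3
tcp_pos: [497.2, 304.4, 87.9]
tool_rot: [-180.0, 35.1, 99.2]
contact_force: [-0.3, 0.3, 0.6]
finger_gap: 0.398
gripper_force: 0.0
t: 23.8
tcp_pos: [489.7, 350.5, 153.2]
tool_rot: [179.9, 35.0, 99.2]
contact_force: [-0.5, 0.1, -0.1]
finger_gap: 0.499
gripper_force: 0.0
scene 803 origin [518.8  90.8  68.6] tilt deg [-0.1  0. ] 0.73
top 801 origin [515.5  89.   69.4] tilt deg [ 0.3 -0.2] 0.68
493 [ 10.1 -33.7] theta 9.72
52 [  8.8 -25. ] theta 9.76
```

```bash
python3 -c "
from plant import manip
print(manip.hand_in())"
```

```text
the job is handed in; nothing more can be done
None
```

The job is handed in at about 24 s: the fitting stands flange down and upright in the pocket with the jaw closed on its flange. The crank eased back to about 9.7 rad each time I let go (after winding to 10.5, then 10.0), so the clamp force left is only what the screw friction holds, roughly 20–40 N by my estimate, and no verdict came back.

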